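Re-pad the microscope's front foot

TASK

Put every damping pad that is lying on the bench into a pocket of the carrier, set the fulcrum block down before the wear plate on the microscope's front foot, and with the pry bar over the block lever the heavy base up until loaded pads clear the foot. Push the loaded carrier fully home so that the pads are under the foot while the base is still up, then press the base down until the foot rests on the pads. Finish with the pry bar lying back on its mat and leave the stack of culture dishes standing where it is; the fulcrum block may stay where it is.

Things in the scene. Friction and masses are not known exactly. Their poses are not given: they have to be found in the camera images.
- scope_base: Heavy grey base plate under the microscope, 340 (x) x 360 (y) x 25 mm. Origin: middle of its flat top, 30 mm in from the front edge, 85 mm up when down, a clear place to push it down; y points out of the front. Hinged at the rear, it tilts up in front (angle of its z from vertical, 0 when down on stops). Stiff hinge: stays as left. About 40 N raises the front edge, 7 N here lowers it.
- pry_lip (a point): Prying place: middle of the bottom front edge of the base's dark steel front foot, below a bright 44 mm wide steel wear plate near the robot's end. Moves with the base; 36 mm above the bench when down, bench clear below. Foot 340 mm long, 55 mm deep; it lies on loaded pads at 55 mm (tilt 0.0525), loaded pads pass under it above 59 mm (tilt 0.063). y points out of the front.
- carrier (a joint): Travel of the aluminium pad carrier along its rails, m: 0 is fully out, 0.185 is fully home against its end stop, where the pockets are under the foot. It slides in the -y direction of its own points (towards the base); friction 2.5 N; stays where left. Pads in the carrier hit the foot if the base has not been raised.
- carrier_post (a point): The carrier's black upright post to grip or push: 30 mm along x, 18 mm along y, top 71 mm above the bench; this point is on its axis 55 mm above the bench. Axes: x along the row of pockets, y away from the base, z up. It stands 85 mm (+y) out from the row's middle line, level with the middle of the row.
- pocket1 (a point): Centre of the floor of pocket 1 of the carrier's row of four (1 is nearest the pry_lip end), floor 22 mm above the bench. Pocket is 47 mm wide along x, 64 mm long along y; 3 mm dividers 8 mm high between pockets (pitch 50 mm), end lips 4 mm high. Axes as carrier_post.
- pocket2 (a point): Centre of the floor of pocket 2 of the carrier's row of four (1 is nearest the pry_lip end), floor 22 mm above the bench. Pocket is 47 mm wide along x, 64 mm long along y; 3 mm dividers 8 mm high between pockets (pitch 50 mm), end lips 4 mm high. Axes as carrier_post.
- pocket3 (a point): Centre of the floor of pocket 3 of the carrier's row of four (1 is nearest the pry_lip end), floor 22 mm above the bench. Pocket is 47 mm wide along x, 64 mm long along y; 3 mm dividers 8 mm high between pockets (pitch 50 mm), end lips 4 mm high. Axes as carrier_post.
- pocket4 (a point): Centre of the floor of pocket 4 of the carrier's row of four (1 is nearest the pry_lip end), floor 22 mm above the bench. Pocket is 47 mm wide along x, 64 mm long along y; 3 mm dividers 8 mm high between pockets (pitch 50 mm), end lips 4 mm high. Axes as carrier_post.
- pad1_c (a point): Centre (15 mm up) of a damping pad, a black rubber block with steel top and bottom plates, 58 mm along x, 40 mm along y, 30 mm high, 0.13 kg. It goes in any pocket with its 58 mm length along the pocket's length. In the row only its short end faces can be reached by fingers. Absent pads are None.
- pad2_c (a point): Centre (15 mm up) of a damping pad, a black rubber block with steel top and bottom plates, 58 mm along x, 40 mm along y, 30 mm high, 0.13 kg. It goes in any pocket with its 58 mm length along the pocket's length. In the row only its short end faces can be reached by fingers. Absent pads are None.
- pad3_c (a point): Centre (15 mm up) of a damping pad, a black rubber block with steel top and bottom plates, 58 mm along x, 40 mm along y, 30 mm high, 0.13 kg. It goes in any pocket with its 58 mm length along the pocket's length. In the row only its short end faces can be reached by fingers. Absent pads are None.
- pad4_c (a point): Centre (15 mm up) of a damping pad, a black rubber block with steel top and bottom plates, 58 mm along x, 40 mm along y, 30 mm high, 0.13 kg. It goes in any pocket with its 58 mm length along the pocket's length. In the row only its short end faces can be reached by fingers. Absent pads are None.
- bar: The steel pry bar, origin under its middle: 300 mm along its x, 0.42 kg (see bar_c).
- bar_c (a point): Middle of the pry bar, 8 mm above its flat underside. Shaft 20 mm wide (y), 16 mm thick (z), from x = -150 mm (handle end, black sleeve) to +100 mm; from +100 to +150 mm the thin tip, 24 mm wide, 8 mm thick, flush with the underside. Balance point about x = -10 mm. About 15 N down on the handle end works it.
- fulcrum: The fulcrum block, origin under its middle (see fulcrum_c).
- fulcrum_c (a point): Centre of the steel fulcrum block, 23 mm above its underside: 56 mm along x, 46 mm along y, 30 mm high, with a round steel ridge along x on top, crest 46 mm above the underside; 0.5 kg. Works well with ridge parallel to the foot's edge and centre 55 mm out from pry_lip; the bar then slopes about 0.32 rad, tip lowest, 30 mm of it under the foot.
- mat_top (a point): Centre of the top of the black rubber tool mat, 360 mm along x, 120 mm along y, 4 mm thick, on which the pry bar lies at first.
- dishes: Stack of two clear culture dishes, 92 mm across, 30 mm high, standing among the pads; not to be disturbed. Origin under its middle.

How it is judged:
By the outcome, as a careful person would: the job done as asked, in the order asked, and still so for the second after the job is handed in, with the robot touching nothing.
Of pad1, pad2, pad3, pad4 only 2 to 4 are there at a start; the rules pass over those that are not, and their reading is None.
At some moment in a run one of pad1, pad2, pad3, pad4 may be knocked a few centimetres aside while the robot is not near it.
It also fails if it takes over 210 s, if anything falls off the work surface, if the arm or the gripper's body presses on something with over 40 N, if the wrist force passes 120 N, or if a joint passes its speed limit or range.

ROBOT

A 6-joint arm with a two-finger parallel gripper is mounted at the origin on the work surface. World frame = base frame: x ahead of the robot, y to its left, z up, the work surface at z = 0. Lengths are in m, angles in rad, forces in N, time in s.
With the tool pointing down it reaches from about 0.4 to 0.825 m from the base axis. Payload 7 kg.
Tool frame: the origin (TCP) lies at the very end of the fingers, on their centre line; the grasp point (between the pads) lies 19 mm behind it (tcp_to_grasp is the distance from the TCP to the grasp point, in m); x points along the fingers, z is the direction in which the jaws open and shut, and the axes are right-handed (so a half turn about x gives the same grasp; the last joint's range is limited). The gripper opens to 88 mm and grips with 3 to 60 N. Pads are 19 mm wide; open, the fingers measure 130 mm over their backs; the gripper's body (78 mm by 193 mm) begins 47 mm behind the grasp point.
Start: joints at [-0.838, 0.359, 0.012, 0, -1.224, -0.288], TCP at [0.29, -0.609, 0.227] pointing down, gripper open.
Joint ranges: [-3.07, 3.07], [-1.43, 2.12], [-1.02, 1.25], [-3.03, 1.67], [-3.05, -0], [-3.03, 3.03]. Speed limits (rad/s): [2.39, 2.39, 3.01, 3.14, 3.14, 3.14].

INTERFACE

Orientations are given as [roll, pitch, yaw] about the fixed x, y, z axes, in that order (R = Rz(yaw) Ry(pitch) Rx(roll)).
In Python, from station import get_state, grab_frame, job_done, tcp_to_grasp gives the robot as it stands. The module is installed in compiled form; this text tells all that it offers.
- The arm moves only by the shell command python3 -m crank 'ROWS' [FORCE]. ROWS is JSON, a list of rows, each a list of 7 numbers: the shift along the tool's x, y, z in m, then the turn, a rotation vector about the tool's x, y, z in rad, then the opening, from 0 (shut) to 1 (fully open). In form: [[x, y, z, wx, wy, wz, fingers], ...]. A call has 1 to 10 rows; each row is the pose to reach, as a shift and turn from the pose commanded when the call began, along the tool's axes at that moment; what a row does not reach only later rows make up. A row lasts 1/8 s, in which the tool goes at most 62.5 mm and 10.7 degrees, less where a joint would pass 70% of its speed; a pose out of reach is approached as far as the arm can. A call with a gripper value outside its range is refused whole. The fingers move at their own pace and stop on an object; FORCE is the grip in N (left out, the last holds). Time passes only in rows, so rows that repeat a pose let the fingers close. It gives the time, the measured TCP pose, the force and the opening at its end, in the units of the state.
- get_state(): the state, without advancing time (a new reading comes with each control period).
- grab_frame(name): name is "side" or "top"; returns a dict with "pixels" (480x640x3 uint8, red, green, blue), "vfov" (degrees; the focal length in pixels is half the picture's height over the tangent of half this angle, whatever the lens; pixels are square), "cx", "cy" (the principal point, pixels), "extrinsics" (4x4, takes a point from world to camera coordinates). Camera axes: x right, y up, looking along -z (the intrinsics and any distortion apply to the point x, -y, -z); pixel columns grow to the right and rows downward; lengths in m; the calibration is good to about 2 mm. A picture is of the moment at which its call begins. There is no depth.
- job_done(): hands the job in, once; it reports no verdict.
The state is a dict: "t": time; "q": joint angles; "qd": joint speeds; "joint_efforts": joint torques, N m; "eef_pos": TCP position; "ee_rot": TCP orientation; "force": force on the tool from outside, world axes, zero at the start; "moment": the same for the moment, N m; "width": finger opening in m.
Only numpy, scipy, OpenCV 4.12 (cv2) and the standard library are available. Lean on these libraries where they do the work, as an engineer would, in place of code of your own. Each camera call takes 0.05 s, during which the arm holds its last target.

## Working session

There is one attempt and no reset: what is moved stays moved. The work goes in short steps, Python scripts to look and compute and a shell command to move; the robot and the scene stay as the last step left them, time stands still between calls to the robot, and variables do not carry over. Pictures are saved under pics/ and viewed, and the job is handed in when it is done.

```bash
mkdir -p pics; ls
python3 - <<'E'
from station import *
import cv2,numpy as np
print(get_state()); print(tcp_to_grasp)
for n in("side","top"):
    f=grab_frame(n); cv2.imwrite(f"pics/{n}0.png",f["pixels"][:,:,::-1]); print(n,f["vfov"],f["cx"],f["cy"],f["extrinsics"].tolist(),[k for k in f])
E
```

```text
pics
{'t': 0.0, 'q': array([-8.37916901e-01,  3.59403102e-01,  1.10524718e-02, -3.41508115e-04,
       -1.22411845e+00, -2.88076205e-01]), 'qd': array([ 0.00026468,  0.00057548,  0.00098599, -0.00061967, -0.00059616,
       -0.00055729]), 'joint_efforts': array([ 4.31809076e-05, -5.82713163e+01,  2.93057388e+01,  6.99725837e+00,
        6.95041599e-03, -1.42190734e-04]), 'eef_pos': array([ 0.29017984, -0.60889002,  0.22561099]), 'ee_rot': array([0.0984858 , 1.56909304, 2.11396904]), 'force': array([0.45685012, 0.02093092, 0.31174396]), 'moment': array([ 0.03863016, -0.02909618,  0.01266975]), 'width': 0.08778696973736595}
0.0188
side 48.52678709463029 322.7776889018765 243.89284164138886 [[-0.859649999929865, -0.510186117632229, 0.02668338426692751, 0.49517802315340476], [0.25702091694860635, -0.3867531697771476, 0.8856422719801863, -0.19659242869827298], [-0.44152250890694195, 0.7682005669372304, 0.46360086614008494, -0.8757756488997538], [0.0, 0.0, 0.0, 1.0]] ['pixels', 'vfov', 'cx', 'cy', 'extrinsics']
top 44.46618873292153 328.1442744233399 236.75103078636178 [[0.004853747173014289, -0.9998188764238515, 0.018402594516202596, 0.04340051106797834], [0.9981895359119273, 0.005947471423707514, 0.05985213429440634, -0.5642827964174951], [-0.05995074256681001, 0.018078770152073306, 0.9980376077761182, -1.3347700279324062], [0.0, 0.0, 0.0, 1.0]] ['pixels', 'vfov', 'cx', 'cy', 'extrinsics']
```

View pics/side0.png

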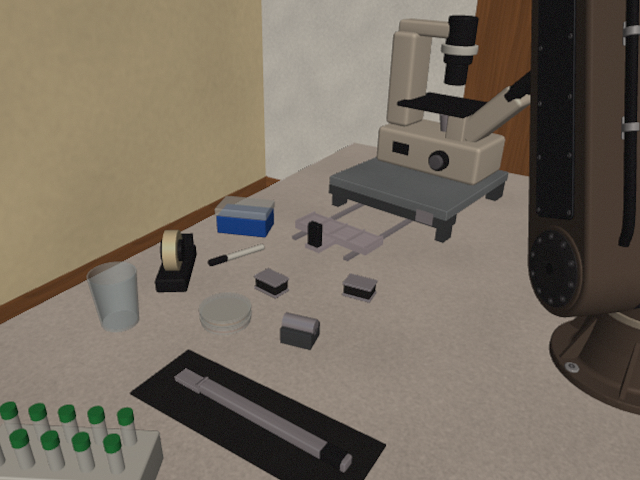

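View pics/top0.png

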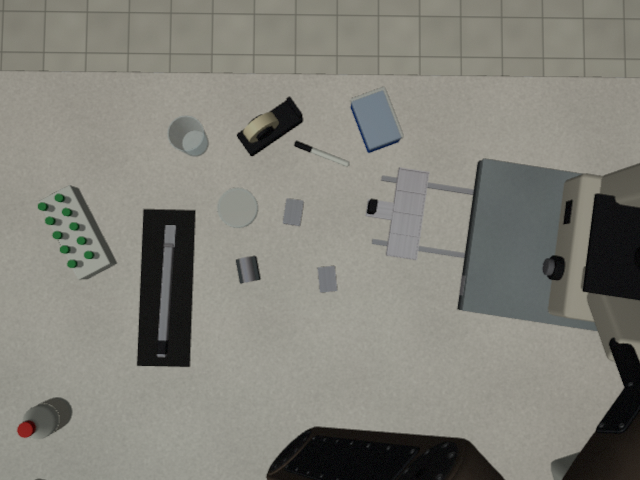

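```bash
cat > h.py <<'E'
from station import *
import cv2,numpy as np
from scipy.spatial.transform import Rotation as R
def cam(n,f=None):
    f=f or grab_frame(n); F=240/np.tan(np.radians(f["vfov"]/2))
    K=np.array([[F,0,f["cx"]],[0,F,f["cy"]],[0,0,1]]); E=np.diag([1,-1,-1,1])@f["extrinsics"]
    return f["pixels"],K,E[:3]
def ray(K,E,p):
    d=E[:,:3].T@np.linalg.inv(K)@np.array([p[0],p[1],1]); return -E[:,:3].T@E[:,3],d
def onz(K,E,p,z):
    c,d=ray(K,E,p); return c+d*(z-c[2])/d[2]
def proj(K,E,X):
    v=K@(E[:,:3]@np.asarray(X,float)+E[:,3]); return v[:2]/v[2]
def tri(c1,p1,c2,p2):
    X=cv2.triangulatePoints(c1[0]@c1[1],c2[0]@c2[1],np.float64(p1),np.float64(p2))[:,0]; X=X[:3]/X[3]
    return X,proj(*c1,X)-p1,proj(*c2,X)-p2
def crop(n,name,x0,y0,x1,y1,s,f=None):
    px=(f or grab_frame(n))["pixels"][y0:y1,x0:x1,::-1]
    im=cv2.resize(px,None,fx=s,fy=s,interpolation=cv2.INTER_CUBIC)
    for x in range((x0//10+1)*10,x1,10):
        cv2.line(im,(int((x-x0+.5)*s),0),(int((x-x0+.5)*s),6 if x%50 else 16),(0,0,255),1)
        if x%50==0: cv2.putText(im,str(x),(int((x-x0)*s),28),0,.4,(0,0,255))
    for y in range((y0//10+1)*10,y1,10):
        cv2.line(im,(0,int((y-y0+.5)*s)),(6 if y%50 else 16,int((y-y0+.5)*s)),(0,0,255),1)
        if y%50==0: cv2.putText(im,str(y),(18,int((y-y0)*s)),0,.4,(0,0,255))
    cv2.imwrite(f"pics/{name}.png",im)
E
python3 - <<'E'
from h import *
f=grab_frame("top")
crop("top","tA",220,160,440,310,3.6,f); crop("top","tB",120,200,280,370,3.5,f)
crop("top","tC",360,140,500,330,3,f)
g=grab_frame("side")
crop("side","sA",190,190,400,360,3.7,g); crop("side","sB",120,340,400,480,2.8,g);crop("side","sC",280,150,520,270,3.3,g)
E
```

```text
(no output)
```

View pics/tA.png

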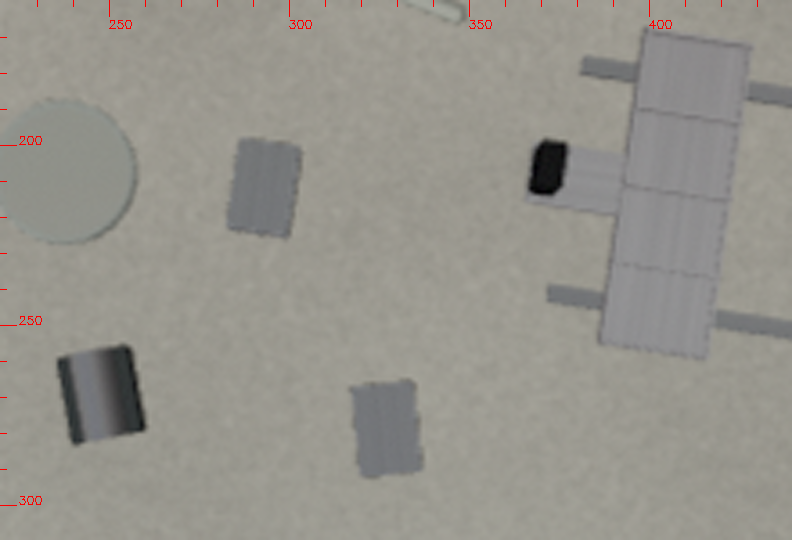

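View pics/tB.png

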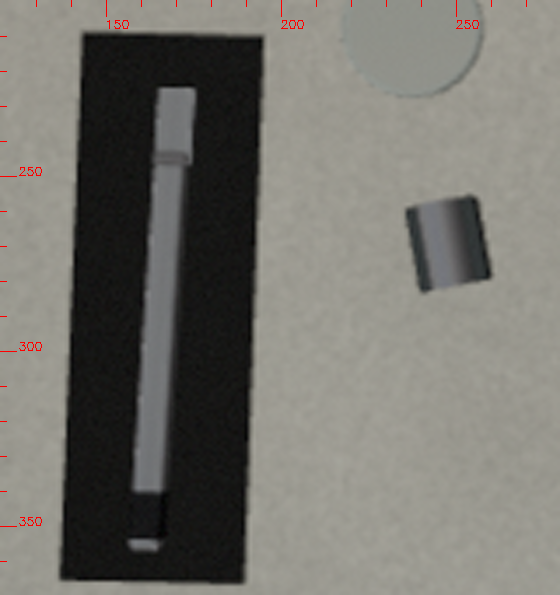

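View pics/tC.png

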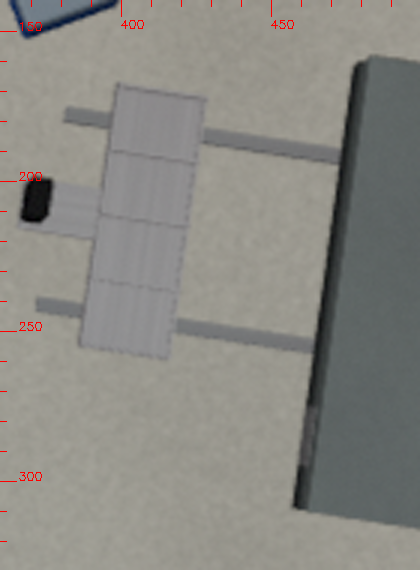

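View pics/sA.png

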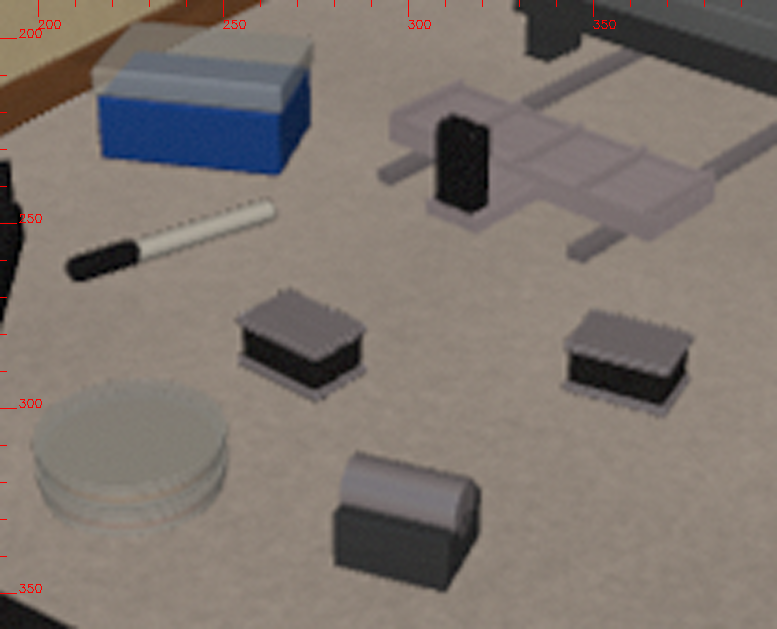

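View pics/sB.png

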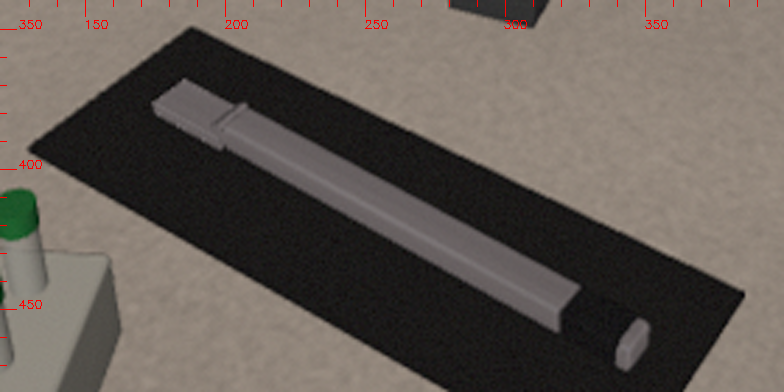

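View pics/sC.png

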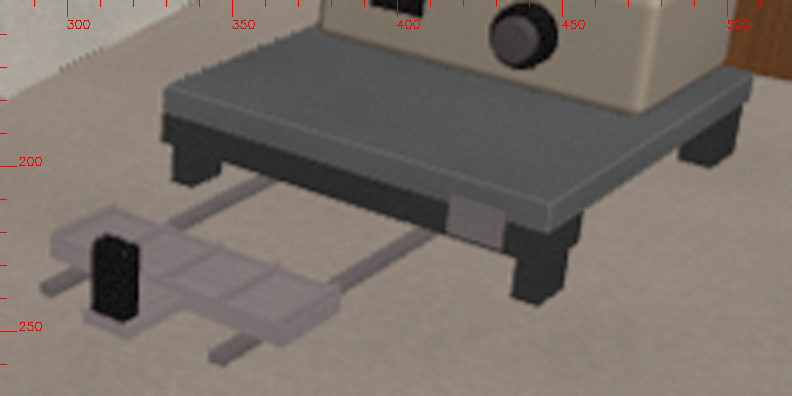

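```bash
cat > fit.py <<'E'
from h import *
from scipy.optimize import least_squares
T=cam("top")[1:];S=cam("side")[1:]
def t_(s,x0,y0,P): return [(x/s+x0-.5,y/s+y0-.5) for x,y in P]
def fit(name,Lt,Pt,Ls,Ps,x0):
    # Local pts; pose x,y,yaw,dz
    def res(v):
        c,s=np.cos(v[2]),np.sin(v[2]);r=[]
        for C,L,P in((T,Lt,Pt),(S,Ls,Ps)):
            for l,p in zip(L,P):
                X=[v[0]+c*l[0]-s*l[1],v[1]+s*l[0]+c*l[1],v[3]+l[2]]
                r+=list(proj(*C,X)-p)
        return np.array(r)
    o=least_squares(res,list(x0)+[0],loss='soft_l1')
    print(name,o.x.round(4),"rms px",np.sqrt((res(o.x)**2).mean()).round(2)); print(res(o.x).reshape(-1,2).round(1).tolist())
    return o.x
if __name__=="__main__":
    A=lambda P:t_(3.6,220,160,P); B=lambda P:t_(3.5,120,200,P); C=lambda P:t_(3,360,140,P)
    a=lambda P:t_(3.7,190,190,P); b=lambda P:t_(2.8,120,340,P); c=lambda P:t_(3.3,280,150,P)
    q=lambda hx,hy,z:[(hx,hy,z),(hx,-hy,z),(-hx,-hy,z),(-hx,hy,z)] # TL,TR,BR,BL
    g=lambda p:onz(*T,p,.03)[:2]
    p=q(.029,.02,.03)
    fit("padA",p,A([(238,139),(302,147),(290,238),(228,230)]),p,a([(239,320),(289,291),(366,326),(318,360)]),[*g((293,212)),0])
    fit("padB",p,A([(349,387),(415,379),(423,472),(362,478)]),p,a([(565,340),(593,310),(693,339),(662,374)]),[*g((327,279)),0])
    f3=q(.028,.023,.03);f0=q(.028,.023,0)
    fit("fulc",[f3[0],f3[3]],A([(57,357),(73,445)]),[f3[0],f3[3],f3[2],f0[0],f0[3]],a([(334,505),(445,528),(480,490),(333,563),(444,590)]),[*g((247.7,269)),0])
    k=q(.1,.034,.026)
    fit("carrier",k,A([(644,30),(750,45),(707,359),(600,343)]),[],[],[*g((407,214)),0])
    m=q(.18,.06,.004)
    fit("mat",m,B([(82,33),(264,36),(245,582),(60,578)]),m[:3],b([(30,149),(192,27),(744,294)]),[*g((166,288)),0])
    fit("bar",[(.15,.012,.008),(.15,-.012,.008),(-.15,.01,.016),(-.15,-.01,.016)],B([(158,88),(195,88),(129,551),(159,550)]),[(.15,.012,.008),(.15,-.012,.008),(-.15,-.01,.016)],b([(153,104),(186,80),(649,324)]),[*g((162,290)),0])
    # base
    for P,z in(((370,57),.085),((308,510),.085),((356,65),.036),((294,508),.036),((303,437),.036)): print("base top",onz(*T,C([P])[0],z).round(4))
    for P,z in(((165,92),.085),((551,203),.085),((444,234),.036),((501,249),.036),((472,242),.036)): print("base side",onz(*S,c([P])[0],z).round(4))
    print(tri(T,C([(303,437)])[0],S,c([(472,242)])[0]))
    print("base corner",tri(T,C([(308,510)])[0],S,c([(551,203)])[0]))
    print("post top", [onz(*T,A([P])[0],.071).round(4).tolist() for P in((547,138),(568,142),(555,195),(530,193))])
    for z,P in((.026,(389,130)),(.026,(461,81)),(.026,(715,178)),(.026,(648,222))): print("carr side",onz(*S,a([P])[0],z).round(4))
    print("dish",onz(*T,A([(64,170)])[0],.03))
E
python3 fit.py
```

```text
padA [ 0.6194  0.1269 -0.1207 -0.0053] rms px 0.46
[[0.6, 0.5], [0.1, 0.5], [0.2, 0.2], [0.1, 0.2], [-1.1, 0.1], [-0.7, 0.0], [0.4, 0.3], [-0.4, -0.5]]
padB [ 0.4671  0.048   0.082  -0.0052] rms px 0.66
[[1.2, -0.0], [0.3, 0.9], [0.1, 0.5], [-0.5, 0.2], [-1.3, 1.2], [-0.6, -0.0], [-0.4, -0.6], [0.5, -0.3]]
fulc [ 0.4875  0.2281  0.1769 -0.001 ] rms px 1.07
[[0.6, 0.5], [0.1, 0.5], [-1.1, 0.6], [-0.0, 2.3], [0.5, -2.7], [-0.6, -0.7], [-0.0, 0.0]]
carrier [ 0.6166 -0.1315 -0.1404  0.0194] rms px 0.07
[[-0.1, -0.1], [0.0, 0.1], [0.1, -0.0], [-0.0, 0.0]]
mat [ 0.4458  0.4186 -0.0192 -0.0047] rms px 0.61
[[0.8, 0.1], [0.6, 0.6], [0.1, 1.0], [0.3, 1.1], [-0.9, -0.2], [-0.4, 0.2], [-0.7, -0.0]]
bar [ 4.389e-01  4.172e-01 -4.750e-02 -4.000e-04] rms px 0.49
[[0.8, 0.4], [0.6, 1.0], [-0.2, -0.1], [0.1, 0.6], [-0.6, 0.1], [-0.6, -0.0], [-0.1, -0.1]]
base top [ 0.7354 -0.2938  0.085 ]
base top [ 0.403 -0.245  0.085]
base top [ 0.7388 -0.297   0.036 ]
base top [ 0.4014 -0.2465  0.036 ]
base top [ 0.4547 -0.2537  0.036 ]
base side [ 0.722  -0.2753  0.085 ]
base side [ 0.3979 -0.2403  0.085 ]
base side [ 0.4757 -0.2539  0.036 ]
base side [ 0.4323 -0.2531  0.036 ]
base side [ 0.4538 -0.2525  0.036 ]
(array([ 0.45454756, -0.25400785,  0.03520155]), array([0.0283621 , 0.07344382]), array([-0.09164726, -0.00044703]))
base corner (array([ 0.40137492, -0.24621196,  0.08191332]), array([0.22603433, 0.64477145]), array([-0.79582466,  0.00708543]))
post top [[0.6479, -0.0483, 0.071], [0.6455, -0.0613, 0.071], [0.6126, -0.0532, 0.071], [0.6138, -0.0378, 0.071]]
carr side [ 0.7095 -0.0941  0.026 ]
carr side [ 0.7113 -0.1843  0.026 ]
carr side [ 0.5074 -0.1483  0.026 ]
carr side [ 0.516  -0.0746  0.026 ]
dish [0.63055104 0.25413796 0.03      ]
```

```bash
cat > plan.py <<'E'
from h import *
def down(phi,tau=0):
    c,s=np.cos(phi),np.sin(phi)
    return R.from_matrix(np.array([[0,-s,c],[0,c,s],[-1,0,0]]))*R.from_euler('z',tau)
def cur():
    s=get_state(); return s,np.array(s["eef_pos"]),R.from_euler('xyz',s["ee_rot"])
def phi_of(r):
    z=r.as_matrix()[:,2]; return np.arctan2(z[1],z[0])
def go(*tg):
    """each target (x,y,z,phi,tau): prints row delta from pose now"""
    s,p,r=cur(); print("t %.1f now"%s["t"],p.round(4),"phi %.3f"%phi_of(r),"F",s["force"].round(1),"w %.4f"%s["width"],"q",s["q"].round(2))
    p0=p;q0=r
    for g in tg:
        rt=min((down(g[3]+k,(g[4] if len(g)>4 else 0)*(1 if k==0 else -1)) for k in(0,np.pi)),key=lambda a:(r.inv()*a).magnitude())
        d=r.inv().apply(np.array(g[:3])-p); w=(r.inv()*rt).as_rotvec()
        n=max(np.linalg.norm(np.array(g[:3])-p0)/.0625,np.degrees((q0.inv()*rt).magnitude())/10.7)
        print("[%.4f,%.4f,%.4f,%.3f,%.3f,%.3f, ]  rows %.1f"%(*d,*w,n)); p0=np.array(g[:3]);q0=rt
E
python3 - <<'E'
from fit import *
from plan import *
go((.6194,.1269,.15,-.12))
A=lambda P:t_(3.6,220,160,P); a=lambda P:t_(3.7,190,190,P)
g=lambda p:onz(*T,p,.03)[:2]
q=lambda hx,hy,z:[(hx,hy,z),(hx,-hy,z),(-hx,-hy,z),(-hx,hy,z)]
import fit as F
def fit0(name,Lt,Pt,Ls,Ps,x0):
    def res(v):
        c,s=np.cos(v[2]),np.sin(v[2]);r=[]
        for C,L,P in((T,Lt,Pt),(S,Ls,Ps)):
            for l,p in zip(L,P):
                r+=list(proj(*C,[v[0]+c*l[0]-s*l[1],v[1]+s*l[0]+c*l[1],l[2]])-p)
        return np.array(r)
    o=least_squares(res,x0); print(name,o.x.round(4),np.sqrt((o.fun**2).mean()).round(2))
p=q(.029,.02,.03)
PA=A([(238,139),(302,147),(290,238),(228,230)]),a([(239,320),(289,291),(366,326),(318,360)])
PB=A([(349,387),(415,379),(423,472),(362,478)]),a([(565,340),(593,310),(693,339),(662,374)])
k=q(.1015,.035,.026)
KC=A([(644,30),(750,45),(707,359),(600,343)]),a([(389,130),(461,81),(715,178),(648,222)])
kd=[(x,s*.035,.03) for x in(.05,0,-.05) for s in(1,-1)]
for nm,l,P in(("A",p,PA),("B",p,PB),("K",k,KC)):
    fit0(nm+" both",l,P[0],l,P[1],[.5,0,0]);fit0(nm+" top",l,P[0],[],[],[.5,0,0]);fit0(nm+" side",[],[],l,P[1],[.5,0,0])
fit0("div top",kd,A([(638,108),(742,122),(625,186),(730,200),(612,262),(717,277)]),[],[],[.5,0,0])
E
```

```text
t 0.4 now [ 0.2904 -0.6092  0.2264] phi 2.016 F [-0.2  0.5 -0.2] w 0.0876 q [-0.84  0.36  0.01 -0.   -1.22 -0.29]
[0.0765,-0.6137,0.5229,-1.006,0.000,0.000, ]  rows 13.0
A both [ 0.6177  0.1287 -0.1225] 1.09
A top [ 0.6197  0.1272 -0.1141] 0.13
A side [ 0.6135  0.1336 -0.1329] 0.51
B both [0.466  0.0501 0.0829] 1.13
B top [0.468  0.0487 0.1174] 0.28
B side [0.4629 0.0548 0.0347] 0.55
K both [ 0.6167 -0.1332 -0.1409] 1.36
K top [ 0.6186 -0.1345 -0.1404] 0.2
K side [ 0.6112 -0.125  -0.1434] 1.12
div top [ 0.6189 -0.1351 -0.1511] 0.53
```

Run:
```python
from plan import *
go((.2,-.43,.32,2.2),(.33,-.25,.32,2.6),(.42,0.,.3,2.9),(.6165,.129,.15,3.02))
```

```text
t 0.4 now [ 0.2904 -0.6092  0.2264] phi 2.016 F [-0.2  0.5 -0.2] w 0.0876 q [-0.84  0.36  0.01 -0.   -1.22 -0.29]
[-0.0935,0.0045,0.2007,-0.184,0.000,-0.000, ]  rows 3.5
[-0.0935,-0.1903,0.3073,-0.584,0.000,0.000, ]  rows 3.6
[-0.0735,-0.3791,0.4942,-0.884,0.000,0.000, ]  rows 4.3
[0.0765,-0.6120,0.5261,-1.004,0.000,0.000, ]  rows 4.5
```

```bash
python3 -m crank '[[-0.0935,0.0045,0.2007,-0.184,0,0,1],[-0.0935,0.0045,0.2007,-0.184,0,0,1],[-0.0935,0.0045,0.2007,-0.184,0,0,1],[-0.0935,0.0045,0.2007,-0.184,0,0,1],[-0.0935,-0.19,0.307,-0.584,0,0,1],[-0.0935,-0.19,0.307,-0.584,0,0,1],[-0.0935,-0.19,0.307,-0.584,0,0,1],[-0.0935,-0.19,0.307,-0.584,0,0,1]]' 40
python3 - <<'E'
from plan import *
go((.42,0.,.3,2.9),(.6165,.129,.15,3.02))
E
```

```text
t: 1.4
eef_pos: [0.3308, -0.2483, 0.3206]
ee_rot: [-2.672, 1.569, -0.07]
force: [0.8, -0.1, -0.1]
width: 0.0878
t 1.4 now [ 0.3308 -0.2483  0.3206] phi 2.602 F [ 0.8 -0.1 -0.1] w 0.0878 q [-0.16 -0.15 -0.35 -0.   -1.36 -0.38]
[0.0207,-0.2589,0.0511,-0.298,-0.002,0.001, ]  rows 4.2
[0.1711,-0.4704,-0.0509,-0.418,-0.002,0.000, ]  rows 4.5
```

```bash
python3 -m crank '[[0.02,-0.259,0.051,-0.298,-0.002,0,1],[0.02,-0.259,0.051,-0.298,-0.002,0,1],[0.02,-0.259,0.051,-0.298,-0.002,0,1],[0.02,-0.259,0.051,-0.298,-0.002,0,1],[0.171,-0.4704,-0.051,-0.418,-0.002,0,1],[0.171,-0.4704,-0.051,-0.418,-0.002,0,1],[0.171,-0.4704,-0.051,-0.418,-0.002,0,1],[0.171,-0.4704,-0.051,-0.418,-0.002,0,1],[0.171,-0.4704,-0.051,-0.418,-0.002,0,1],[0.171,-0.4704,-0.051,-0.418,-0.002,0,1]]'
python3 - <<'E'
from plan import *
go((.6165,.129,.15,3.02))
crop("side","s1",200,120,440,300,3.3);
f=grab_frame("top");cv2.imwrite("pics/t1.png",f["pixels"][:,:,::-1])
s,p,r=cur(); c=cam("side")[1:];m=r.as_matrix()
for sg in(1,-1): print("finger tips proj side (inner)",proj(*c,p+m[:,2]*sg*.0439), proj(*c,p+m[:,2]*sg*.065))
E
```

```text
t: 2.65
eef_pos: [0.6164, 0.127, 0.1457]
ee_rot: [0.359, 1.565, -2.906]
force: [0.5, -0.4, 0.0]
width: 0.0878
t 2.6 now [0.6164 0.127  0.1457] phi 3.018 F [ 0.5 -0.4  0. ] w 0.0878 q [ 0.51  0.35 -0.2  -0.   -1.03 -0.63]
[-0.0043,-0.0020,0.0002,-0.002,0.006,-0.002, ]  rows 0.1
finger tips proj side (inner) [289.4331873 226.486468 ] [298.40747624 229.83992283]
finger tips proj side (inner) [254.25140341 213.33996426] [246.28050351 210.36144942]
```

View pics/s1.png

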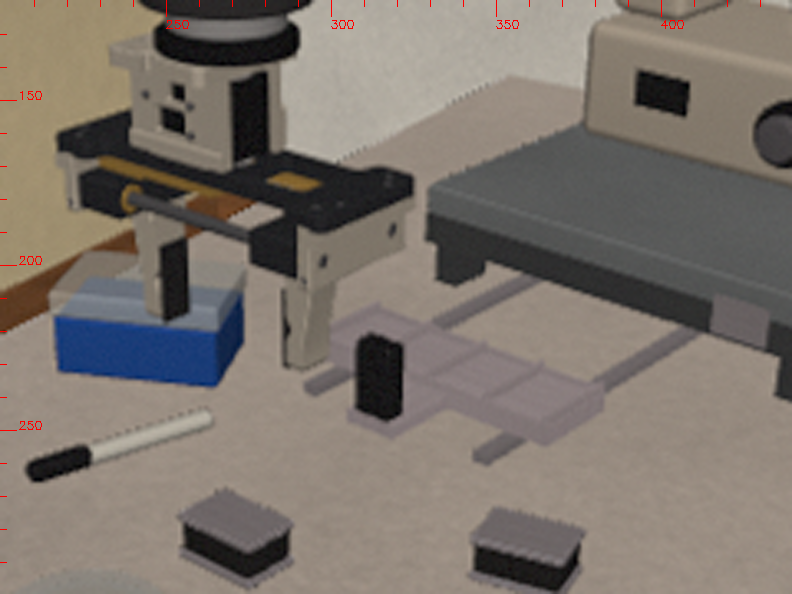

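View pics/t1.png

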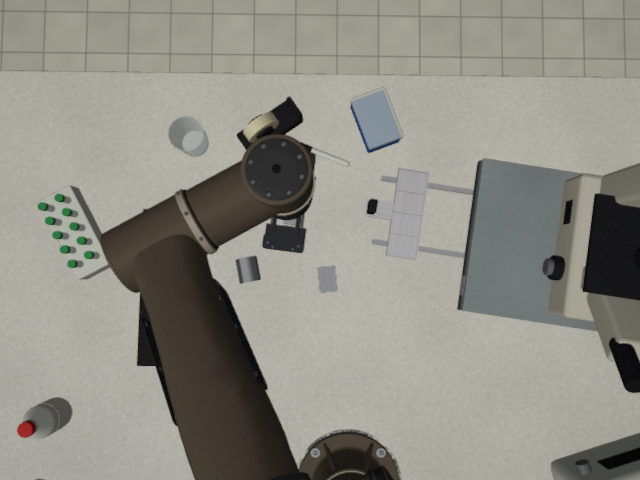

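Run:
```python
from plan import *
s,p,r=cur(); f=grab_frame("side"); _,K,E=cam("side",f);m=r.as_matrix()
for sg in(1,-1):
  for z in (.0439,.065):
    for y in(-.0095,.0095): print(sg,z,y,proj(K,E,p+m[:,2]*sg*z+m[:,1]*y).round(1))
crop("side","s1b",235,190,305,240,11,f)
```

```text
1 0.0439 -0.0095 [286.  227.8]
1 0.0439 0.0095 [292.9 224.3]
1 0.065 -0.0095 [295.  231.2]
1 0.065 0.0095 [301.9 227.7]
-1 0.0439 -0.0095 [250.7 214.4]
-1 0.0439 0.0095 [257.8 211.3]
-1 0.065 -0.0095 [242.7 211.4]
-1 0.065 0.0095 [249.8 208.4]
```

View pics/s1b.png

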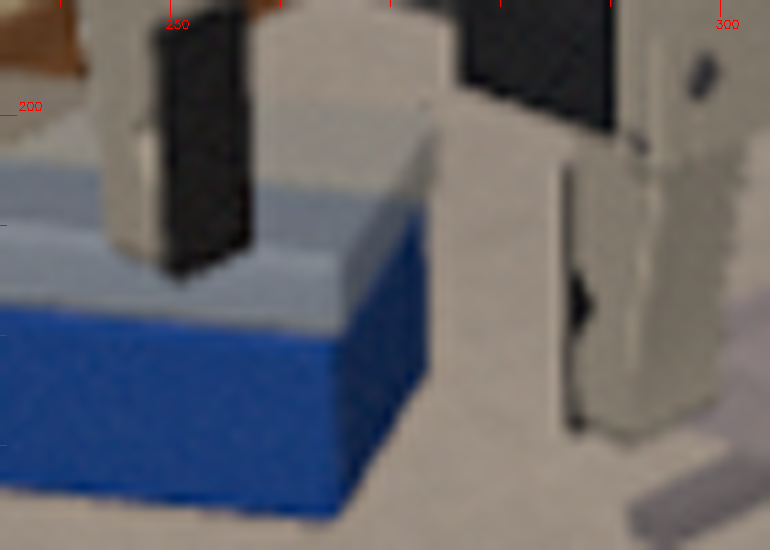

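Run:
```python
from plan import *
go((.6155,.1305,.045,3.02))
```

```text
t 2.9 now [0.616 0.126 0.15 ] phi 3.018 F [-0.1  0.7  0.4] w 0.0876 q [ 0.51  0.34 -0.2  -0.   -1.03 -0.63]
[0.1050,-0.0043,0.0009,-0.002,0.001,0.001, ]  rows 1.7
```

```bash
python3 -m crank '[[0.06,-0.004,0.001,-0.002,0,0,1],[0.105,-0.004,0.001,-0.002,0,0,1],[0.105,-0.004,0.001,-0.002,0,0,1],[0.105,-0.004,0.001,-0.002,0,0,1]]'
python3 - <<'E'
from plan import *
go((.6155,.1305,.045,3.02))
s,p,r=cur(); f=grab_frame("side"); _,K,E=cam("side",f);m=r.as_matrix()
for sg in(1,-1):
  for z in (.0439,.065):
    for y in(-.0095,.0095): print(sg,z,y,proj(K,E,p+m[:,2]*sg*z+m[:,1]*y).round(1))
crop("side","s2",225,230,305,305,9.5,f)
E
```

```text
t: 3.35
eef_pos: [0.6168, 0.1307, 0.0467]
ee_rot: [-2.098, 1.569, 0.922]
force: [-0.3, 0.3, 0.8]
width: 0.0876
t 3.4 now [0.6168 0.1307 0.0467] phi 3.020 F [-0.3  0.3  0.8] w 0.0876 q [ 0.52  0.45 -0.3  -0.   -0.82 -0.64]
[0.0017,0.0003,0.0013,0.000,-0.001,0.002, ]  rows 0.0
1 0.0439 -0.0095 [284.5 278. ]
1 0.0439 0.0095 [291.2 274.1]
1 0.065 -0.0095 [293.1 281.9]
1 0.065 0.0095 [299.7 277.8]
-1 0.0439 -0.0095 [250.8 262.9]
-1 0.0439 0.0095 [257.5 259.3]
-1 0.065 -0.0095 [243.1 259.5]
-1 0.065 0.0095 [249.9 256. ]
```

View pics/s2.png

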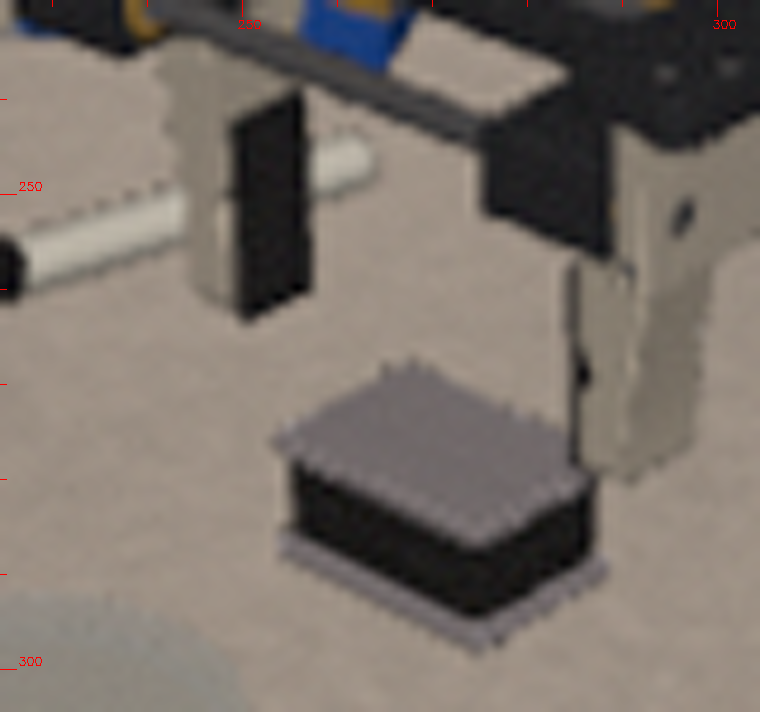

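Run:
```python
from plan import *
_,K,E=cam("side")
for n,p,z in(("TL",(253.4,276),.03),("TR",(268,267.2),.03),("BL",(275,287.2),.03),("BR",(287.3,280.6),.03),("BL0",(275.2,298.1),0),("TL0",(254,286.9),0),("BR0",(288.2,289.5),0)): print(n,onz(K,E,p,z).round(4))
for z in (.03,.026): print(proj(K,E,[.615,.131,z]))
```

```text
TL [0.6445 0.1496 0.03  ]
TR [0.6409 0.1066 0.03  ]
BL [0.5863 0.1598 0.03  ]
BR [0.5802 0.1278 0.03  ]
BL0 [0.5912 0.1529 0.    ]
TL0 [0.6493 0.143  0.    ]
BR0 [0.5875 0.1141 0.    ]
[271.45919923 276.17677051]
[271.49625148 277.94201629]
```

Run:
```python
from plan import *
go((.6195,.1275,.010,3.02))
```

```text
t 3.5 now [0.6171 0.131  0.047 ] phi 3.020 F [ 0.2  0.7 -0.2] w 0.0878 q [ 0.52  0.45 -0.3  -0.   -0.82 -0.64]
[0.0370,0.0033,-0.0027,-0.000,-0.002,0.003, ]  rows 0.6
```

```bash
python3 -m crank '[[0.0,0.0033,-0.0027,0,0,0,1],[0.037,0.0033,-0.0027,0,0,0,1],[0.037,0.0033,-0.0027,0,0,0,1],[0.037,0.0033,-0.0027,0,0,0,0.5],[0.037,0.0033,-0.0027,0,0,0,0.5],[0.037,0.0033,-0.0027,0,0,0,0.5],[0.037,0.0033,-0.0027,0,0,0,0.5],[0.037,0.0033,-0.0027,0,0,0,0.5]]' 30
python3 - <<'E'
from plan import *
go((.6195,.1275,.12,3.02))
crop("side","s3",225,230,305,305,9.5)
E
```

```text
t: 4.45
eef_pos: [0.618, 0.127, 0.0078]
ee_rot: [-0.58, 1.569, 2.44]
force: [-1.6, 0.1, 6.3]
width: 0.0577
t 4.5 now [0.618  0.127  0.0078] phi 3.020 F [-1.6  0.1  6.3] w 0.0577 q [ 0.51  0.5  -0.33 -0.   -0.74 -0.63]
[-0.1122,-0.0008,-0.0013,-0.000,0.001,0.001, ]  rows 1.8
```

View pics/s3.png

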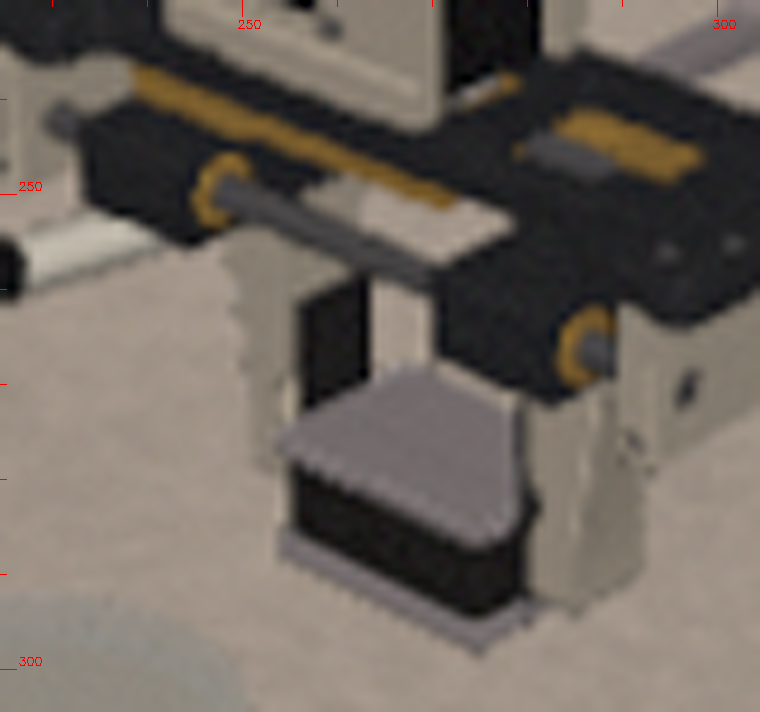

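Run:
```python
from plan import *
go((.6195,.1275,.12,3.02),(.6929,-.1458,.12,1.426),(.6929,-.1458,.07,1.426))
```

```text
t 4.5 now [0.618  0.127  0.0078] phi 3.020 F [-2.   0.3  6.4] w 0.0581 q [ 0.51  0.5  -0.33 -0.   -0.74 -0.63]
[-0.1122,-0.0008,-0.0013,-0.000,0.001,0.001, ]  rows 1.8
[-0.1125,0.2616,-0.1074,-1.548,0.000,0.002, ]  rows 8.3
[-0.0625,0.2616,-0.1074,-1.548,0.000,0.002, ]  rows 0.8
```

```bash
python3 -m crank '[[-0.06,0,0,0,0,0,0.5],[-0.112,0,0,0,0,0,0.5],[-0.1125,0.06,-0.02,-0.18,0,0,0.5],[-0.1125,0.11,-0.04,-0.36,0,0,0.5],[-0.1125,0.15,-0.06,-0.54,0,0,0.5],[-0.1125,0.19,-0.075,-0.72,0,0,0.5],[-0.1125,0.22,-0.09,-0.9,0,0,0.5],[-0.1125,0.25,-0.1,-1.08,0,0,0.5],[-0.1125,0.2616,-0.1074,-1.26,0,0.002,0.5],[-0.1125,0.2616,-0.1074,-1.44,0,0.002,0.5]]'
python3 - <<'E'
from plan import *
go((.6929,-.1458,.08,1.426),(.6929,-.1458,.06,1.426))
crop("side","s4",240,120,440,280,4)
E
```

```text
t: 5.75
eef_pos: [0.6924, -0.1473, 0.1183]
ee_rot: [-0.955, 1.569, -2.775]
force: [-0.7, 0.0, -0.8]
width: 0.0576
t 5.8 now [ 0.6924 -0.1473  0.1183] phi -1.819 F [-0.7  0.  -0.8] w 0.0576 q [ 0.07  0.49 -0.04  0.   -1.04  1.26]
[0.0383,0.0002,-0.0017,-0.104,0.001,0.002, ]  rows 0.6
[0.0583,0.0002,-0.0017,-0.104,0.001,0.002, ]  rows 0.3
```

View pics/s4.png

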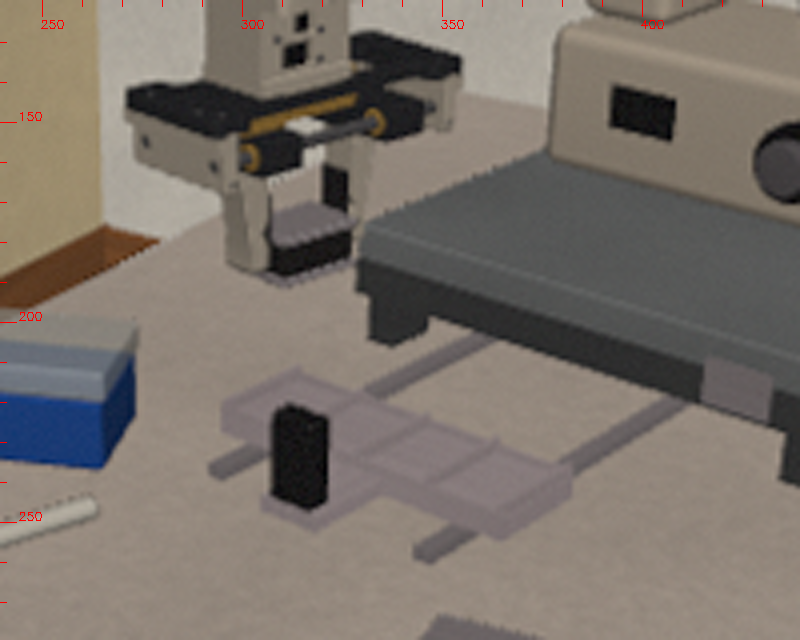

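```bash
python3 -m crank '[[0.02,0,-0.0017,-0.104,0.001,0.002,0.5],[0.058,0,-0.0017,-0.104,0.001,0.002,0.5],[0.058,0,-0.0017,-0.104,0.001,0.002,0.5],[0.058,0,-0.0017,-0.104,0.001,0.002,0.5]]'
python3 - <<'E'
from plan import *
go((.6929,-.1458,.032,1.426))
f=grab_frame("side");crop("side","s5",270,170,370,250,8,f)
_,K,E=cam("side",f)
c,s=np.cos(-.145),np.sin(-.145)
for x in(.05,.1):
  for y in(.032,-.032): print(x,y,[proj(K,E,[.6187+c*x-s*y,-.135+s*x+c*y,z]).round(1).tolist() for z in(.022,.026)])
E
```

```text
t: 6.3
eef_pos: [0.6937, -0.1444, 0.0622]
ee_rot: [1.339, 1.569, -0.381]
force: [-0.4, -0.1, -0.6]
width: 0.0579
t 6.3 now [ 0.6937 -0.1444  0.0622] phi -1.720 F [-0.4 -0.1 -0.6] w 0.0579 q [ 0.07  0.54 -0.1   0.   -0.93  1.35]
[0.0302,-0.0006,0.0015,-0.005,0.000,-0.002, ]  rows 0.5
0.05 0.032 [[311.6, 227.4], [311.6, 225.9]]
0.05 -0.032 [[328.6, 218.9], [328.6, 217.4]]
0.1 0.032 [[295.6, 221.3], [295.6, 219.8]]
0.1 -0.032 [[312.8, 213.1], [312.8, 211.7]]
```

View pics/s5.png

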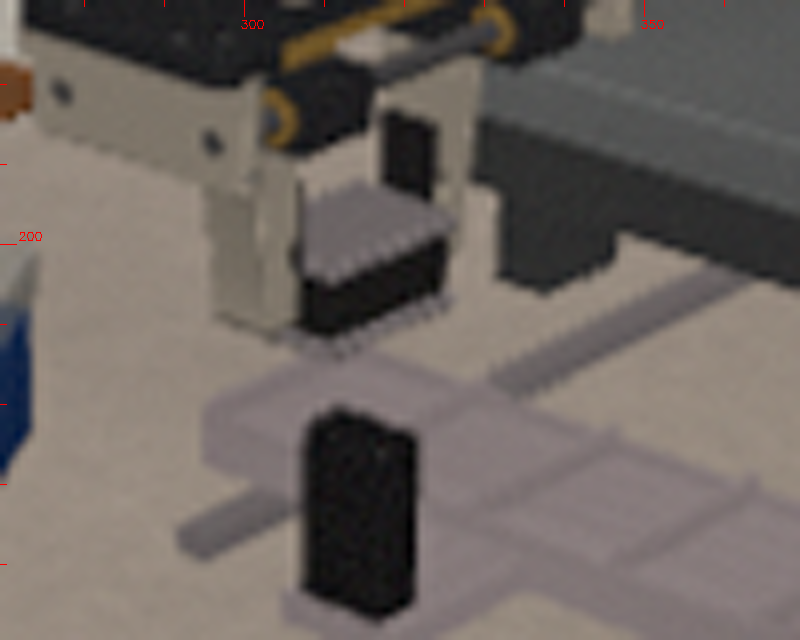

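```bash
python3 -m crank '[[0.015,-0.0006,0.0015,-0.005,0,0,0.5],[0.028,-0.0006,0.0015,-0.005,0,0,0.5],[0.031,-0.0006,0.0015,-0.005,0,0,0.5],[0.031,-0.0006,0.0015,-0.005,0,0,0.5]]'
python3 - <<'E'
from plan import *
go((.6929,-.1458,.030,1.426))
f=grab_frame("side");crop("side","s6",270,170,370,250,8,f)
E
```

```text
t: 6.85
eef_pos: [0.692, -0.1458, 0.0299]
ee_rot: [1.198, 1.57, -0.517]
force: [0.3, 0.2, -1.0]
width: 0.0581
t 6.8 now [ 0.692  -0.1458  0.0299] phi -1.715 F [ 0.3  0.2 -1. ] w 0.0581 q [ 0.07  0.57 -0.13  0.   -0.87  1.36]
[-0.0001,0.0009,-0.0001,0.001,0.000,-0.001, ]  rows 0.0
```

View pics/s6.png

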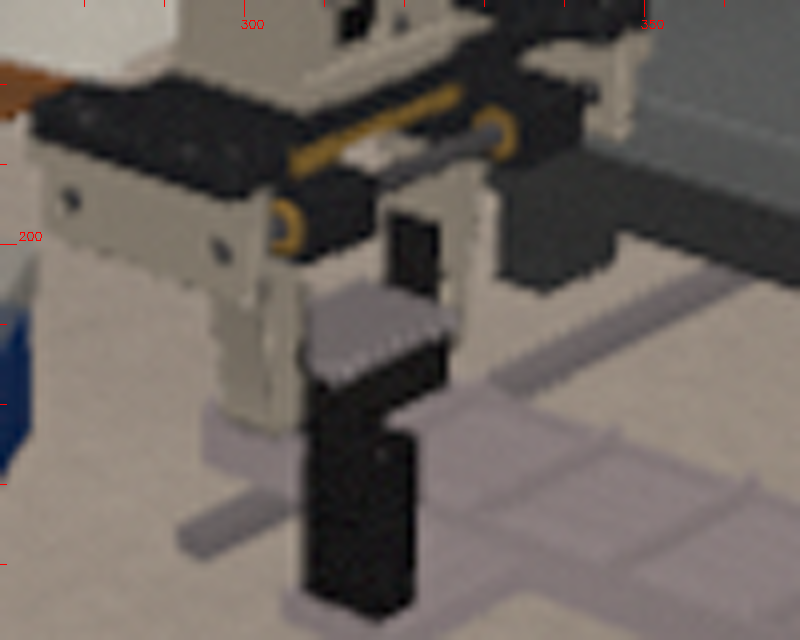

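```bash
python3 -m crank '[[0.001,0.001,0,0,0,0,0.5],[0.002,0.001,0,0,0,0,0.5],[0.002,0.001,0,0,0,0,0.5]]'; python3 -m crank '[[0.0,0,0,0,0,0,0.8],[0,0,0,0,0,0,0.8],[0,0,0,0,0,0,0.8],[-0.04,0,0,0,0,0,0.8],[-0.09,0,0,0,0,0,0.8],[-0.09,0,0,0,0,0,1]]'
python3 - <<'E'
from plan import *
f=grab_frame("side");crop("side","s7",270,180,400,270,6,f)
go((.5,-.05,.15,1.8,0),(.468,.0487,.12,.1),(.468,.0487,.009,.1))
E
```

```text
t: 7.28
eef_pos: [0.6924, -0.1458, 0.0298]
ee_rot: [0.197, 1.57, -1.517]
force: [-7.9, 3.2, 12.9]
width: 0.0578
t: 8.02
eef_pos: [0.6962, -0.1462, 0.1234]
ee_rot: [1.615, 1.561, -0.098]
force: [0.1, -0.3, 0.2]
width: 0.0757
t 8.1 now [ 0.6946 -0.1459  0.1206] phi -1.715 F [-0.9 -0.3 -1.2] w 0.0791 q [ 0.07  0.48 -0.04  0.   -1.04  1.36]
[-0.0305,-0.2061,-0.0671,-0.373,0.000,-0.006, ]  rows 3.5
[-0.0007,-0.2521,-0.1602,1.327,-0.004,-0.004, ]  rows 9.1
[0.1103,-0.2528,-0.1601,1.327,-0.004,-0.004, ]  rows 1.8
```

View pics/s7.png

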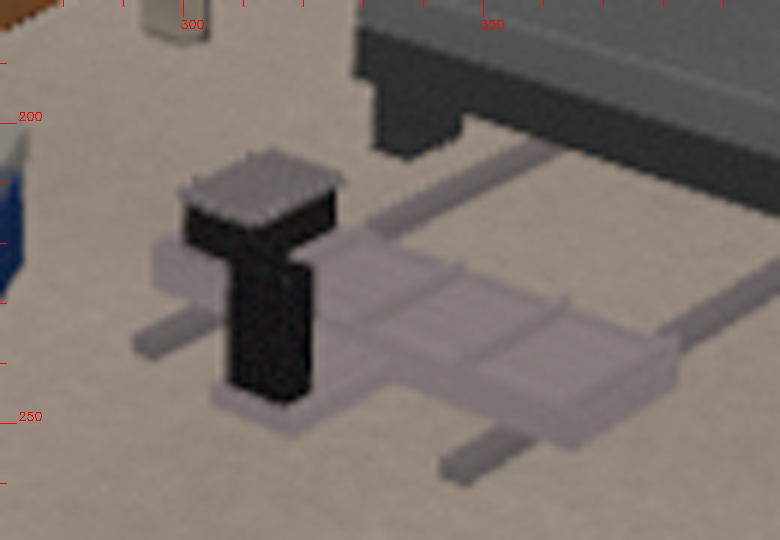

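```bash
python3 -m crank '[[-0.03,-0.05,-0.03,0.18,0,0,1],[-0.03,-0.1,-0.06,0.36,0,0,1],[-0.03,-0.15,-0.09,0.54,0,0,1],[-0.03,-0.2,-0.12,0.72,0,0,1],[-0.0,-0.24,-0.15,0.9,-0.004,-0.004,1],[-0.0,-0.2521,-0.1602,1.08,-0.004,-0.004,1],[-0.0,-0.2521,-0.1602,1.26,-0.004,-0.004,1],[-0.0,-0.2521,-0.1602,1.327,-0.004,-0.004,1],[-0.0,-0.2521,-0.1602,1.327,-0.004,-0.004,1]]'
python3 - <<'E'
from plan import *
f=grab_frame("top");crop("top","t8",350,160,450,260,6,f)
f=grab_frame("side");crop("side","s8",270,180,400,340,3.6,f)
go((.468,.0487,.12,.1),(.468,.0487,.009,.1))
E
```

```text
t: 9.2
eef_pos: [0.466, 0.0486, 0.1171]
ee_rot: [0.037, 1.565, -3.004]
force: [0.8, 0.6, 0.9]
width: 0.0876
t 9.3 now [0.4662 0.0485 0.1173] phi -3.040 F [0.1 0.4 0.7] w 0.0874 q [ 0.52  0.13 -0.58 -0.   -0.87 -0.42]
[-0.0027,0.0000,-0.0017,0.001,0.005,-0.000, ]  rows 0.1
[0.1083,0.0000,-0.0023,0.001,0.005,-0.000, ]  rows 1.8
```

View pics/t8.png

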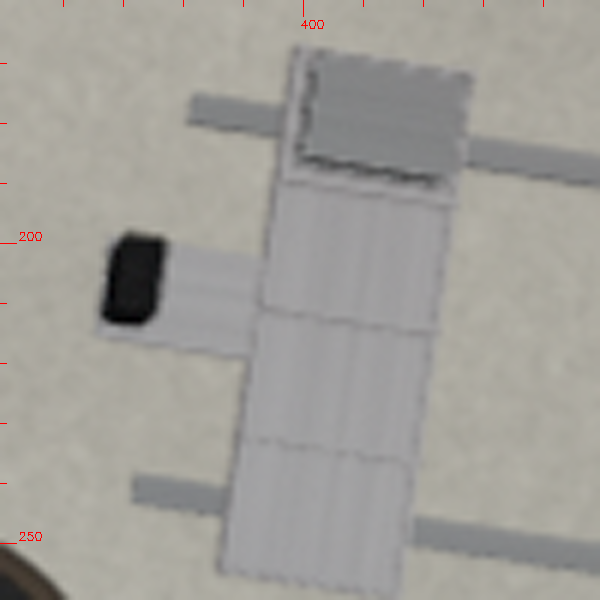

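View pics/s8.png

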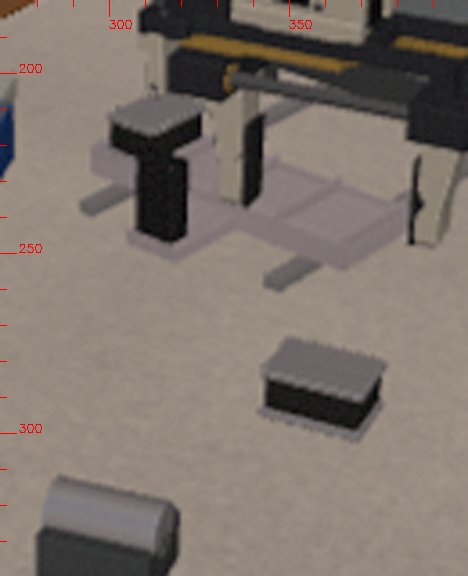

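```bash
python3 -m crank '[[0.05,0,-0.002,0,0.004,0,1],[0.1,0,-0.002,0,0.004,0,1],[0.1075,0,-0.0022,0,0.005,0,1],[0.1075,0,-0.0022,0,0.005,0,1],[0.1075,0,-0.0022,0,0.005,0,0.5],[0.1075,0,-0.0022,0,0.005,0,0.5],[0.1075,0,-0.0022,0,0.005,0,0.5],[0.1075,0,-0.0022,0,0.005,0,0.5],[0.1075,0,-0.0022,0,0.005,0,0.5]]' 30
python3 - <<'E'
from plan import *
crop("side","s9",310,240,410,315,7)
go((.468,.0487,.11,.1),(.5445,-.1242,.11,1.426),(.5445,-.1242,.033,1.426))
E
```

```text
t: 10.42
eef_pos: [0.4681, 0.0489, 0.0109]
ee_rot: [-2.954, 1.57, 0.288]
force: [-4.5, 0.7, 7.7]
width: 0.0576
t 10.5 now [0.4681 0.0489 0.0109] phi -3.042 F [-4.4 -0.2  8.6] w 0.0580 q [ 0.52  0.29 -0.69  0.   -0.59 -0.42]
[-0.0991,0.0002,0.0000,0.000,-0.001,0.000, ]  rows 1.6
[-0.0991,0.1798,-0.0588,-1.326,-0.001,-0.000, ]  rows 7.1
[-0.0221,0.1798,-0.0587,-1.326,-0.001,-0.000, ]  rows 1.2
```

View pics/s9.png

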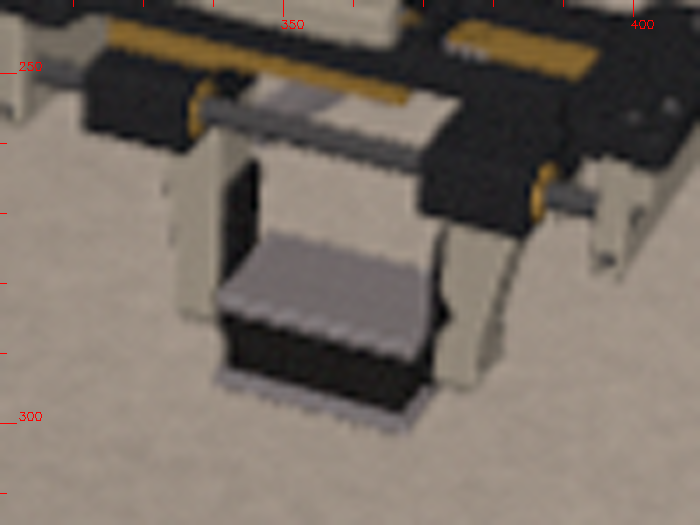

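```bash
python3 -m crank '[[-0.06,0,0,0,0,0,0.5],[-0.099,0,0,0,0,0,0.5],[-0.099,0.04,-0.01,-0.18,0,0,0.5],[-0.099,0.08,-0.02,-0.36,0,0,0.5],[-0.099,0.11,-0.03,-0.54,0,0,0.5],[-0.099,0.14,-0.04,-0.72,0,0,0.5],[-0.099,0.17,-0.05,-0.9,0,0,0.5],[-0.099,0.18,-0.0588,-1.08,0,0,0.5],[-0.099,0.18,-0.0588,-1.26,0,0,0.5],[-0.099,0.18,-0.0588,-1.326,0,0,0.5]]'
python3 - <<'E'
from plan import *
go((.5445,-.1242,.06,1.426))
E
```

```text
t: 11.72
eef_pos: [0.5445, -0.1246, 0.109]
ee_rot: [2.447, 1.57, 0.735]
force: [-0.4, -0.3, -2.4]
width: 0.0577
t 11.7 now [ 0.5445 -0.1246  0.109 ] phi -1.712 F [-0.4 -0.3 -2.4] w 0.0577 q [ 0.13  0.28 -0.4  -0.   -0.89  1.3 ]
[0.0490,-0.0001,-0.0004,0.003,-0.000,-0.000, ]  rows 0.8
```

```bash
python3 -m crank '[[0.045,0,0,0.003,0,0,0.5],[0.065,0,0,0.003,0,0,0.5],[0.074,0,0,0.003,0,0,0.5],[0.076,0,0,0.003,0,0,0.5],[0.0765,0,0,0.003,0,0,0.5]]'
python3 - <<'E'
from plan import *
go((.5445,-.1242,.033,1.426))
f=grab_frame("side");crop("side","s10",270,160,400,280,6,f)
E
```

```text
t: 12.35
eef_pos: [0.5454, -0.1242, 0.0336]
ee_rot: [1.865, 1.569, 0.147]
force: [-1.1, 0.2, -2.1]
width: 0.0573
t 12.3 now [ 0.5454 -0.1242  0.0336] phi -1.718 F [-1.1  0.2 -2.1] w 0.0573 q [ 0.13  0.37 -0.48 -0.   -0.72  1.3 ]
[0.0006,-0.0009,0.0001,-0.003,-0.001,-0.002, ]  rows 0.0
```

View pics/s10.png

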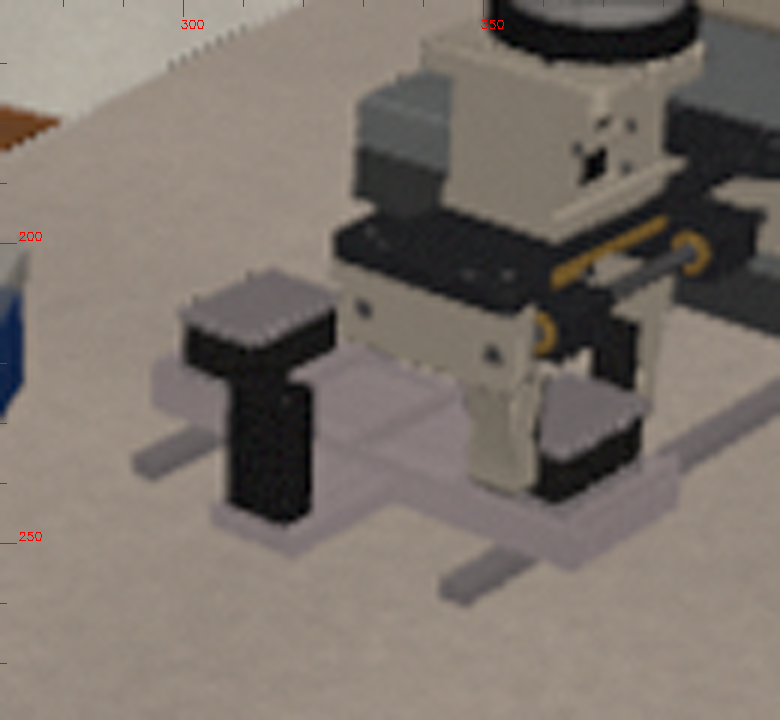

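```bash
python3 -m crank '[[0.001,0,0,0,0,0,0.5],[0.0015,0,0,0,0,0,0.5],[0.0015,0,0,0,0,0,0.8],[0.0015,0,0,0,0,0,0.8],[0.0015,0,0,0,0,0,0.8],[-0.04,0,0,0,0,0,0.8],[-0.09,0,0,0,0,0,0.8],[-0.11,0,0,0,0,0,1]]'
python3 - <<'E'
from plan import *
f=grab_frame("side");crop("side","s11",270,180,400,280,6,f);
f=grab_frame("side");crop("side","s11f",260,290,340,360,9,f);
f=grab_frame("top");crop("top","t11",210,230,290,300,9,f);cv2.imwrite("pics/t11full.png",f["pixels"][:,:,::-1])
go((.4875,.2281,.15,.177))
E
```

```text
t: 13.4
eef_pos: [0.5461, -0.1244, 0.146]
ee_rot: [1.767, 1.566, 0.049]
force: [0.3, 0.2, -0.3]
width: 0.0757
t 13.6 now [ 0.5453 -0.1242  0.144 ] phi -1.719 F [-0.3 -1.3 -1.2] w 0.0851 q [ 0.13  0.24 -0.36 -0.   -0.97  1.3 ]
[-0.0060,-0.1091,-0.3400,1.246,-0.003,-0.002, ]  rows 6.7
```

View pics/s11.png

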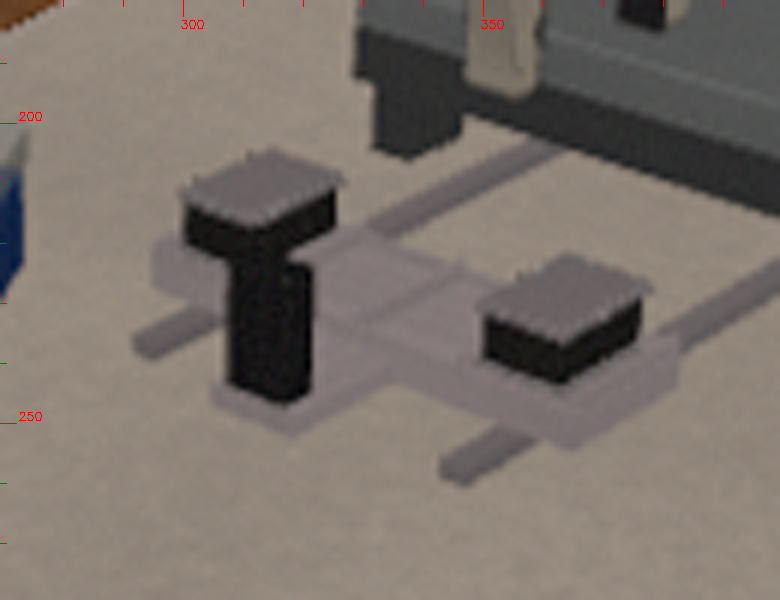

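View pics/t11.png

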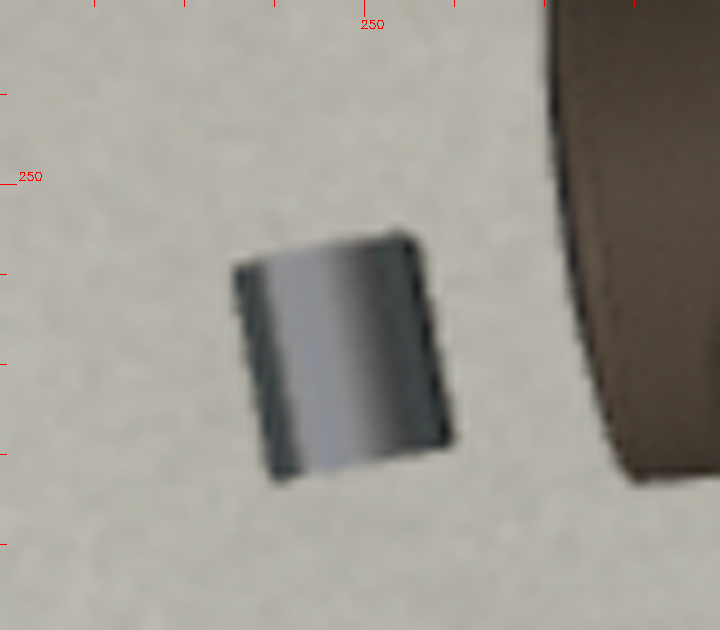

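View pics/s11f.png

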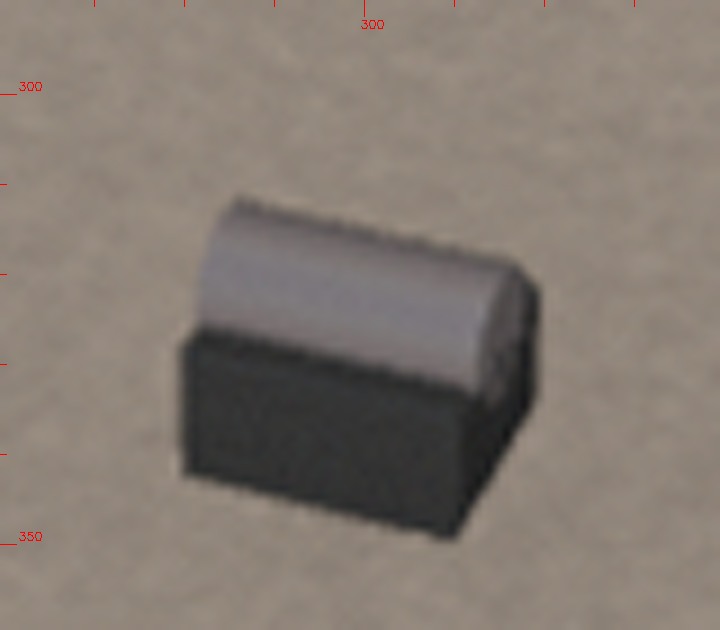

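View pics/t11full.png

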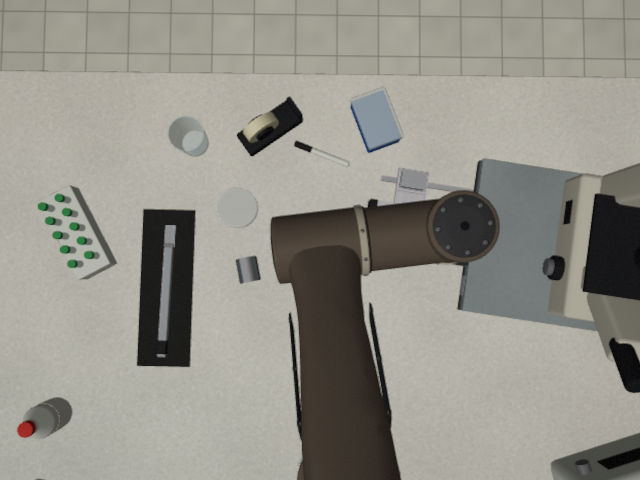

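Run:
```python
from fit import *
from plan import *
t=lambda P:t_(9,210,230,[P])[0]; s=lambda P:t_(9,260,290,[P])[0]
for P in((235,268),(275,482),(413,235),(453,443)): print([onz(*T,t(P),z).round(4).tolist()[:2] for z in(.03,0)])
for P in((184,473),(453,541),(537,403)): print("side z0",onz(*S,s(P),0).round(4), onz(*S,np.array(s(P))-[0,.5],0).round(4))
print("crest mid", onz(*T,t((330,360)),.046))
go((.4875,.2281,.15,.177))
```

```text
[[0.5108, 0.2562], [0.5115, 0.2604]]
[[0.4571, 0.2454], [0.4566, 0.2494]]
[[0.5194, 0.2116], [0.5202, 0.2147]]
[[0.4671, 0.2009], [0.4668, 0.2038]]
side z0 [0.5071 0.2583 0.    ] [0.5078 0.2572 0.    ]
side z0 [0.4539 0.248  0.    ] [0.4546 0.2469 0.    ]
side z0 [0.4622 0.204  0.    ] [0.4629 0.2028 0.    ]
crest mid [0.48775527 0.23011353 0.046     ]
t 13.7 now [ 0.5441 -0.1243  0.1421] phi -1.719 F [-0.3 -0.5 -0.2] w 0.0871 q [ 0.13  0.24 -0.36 -0.   -0.97  1.3 ]
[-0.0077,-0.1080,-0.3402,1.246,-0.000,0.000, ]  rows 6.7
```

Run:
```python
from plan import *
go((.4872,.2295,.12,.197),(.4872,.2295,.06,.197))
```

```text
t 13.7 now [ 0.5441 -0.1243  0.1421] phi -1.719 F [-0.3 -0.5 -0.2] w 0.0871 q [ 0.13  0.24 -0.36 -0.   -0.97  1.3 ]
[0.0223,-0.1085,-0.3415,1.226,-0.000,0.000, ]  rows 6.6
[0.0823,-0.1085,-0.3414,1.226,-0.000,0.000, ]  rows 1.0
```

```bash
python3 -m crank '[[0,-0.02,-0.05,0.18,0,0,1],[0,-0.04,-0.1,0.36,0,0,1],[0,-0.06,-0.16,0.54,0,0,1],[0.01,-0.08,-0.22,0.72,0,0,1],[0.02,-0.1,-0.28,0.9,0,0,1],[0.022,-0.1085,-0.33,1.08,0,0,1],[0.022,-0.1085,-0.3415,1.226,0,0,1],[0.05,-0.1085,-0.3415,1.226,0,0,1],[0.08,-0.1085,-0.3415,1.226,0,0,1],[0.08,-0.1085,-0.3415,1.226,0,0,1]]'
python3 - <<'E'
from plan import *
f=grab_frame("side");crop("side","s12",230,250,350,360,6.5,f);
go((.4872,.2295,.013,.197))
E
```

```text
t: 14.9
eef_pos: [0.4858, 0.2278, 0.0599]
ee_rot: [0.624, 1.565, -2.321]
force: [-0.6, -0.7, 1.2]
width: 0.0878
t 14.9 now [0.4869 0.2286 0.0616] phi -2.944 F [0.1 0.3 0.3] w 0.0875 q [ 0.8   0.31 -0.5   0.   -0.77 -0.61]
[0.0486,-0.0009,-0.0006,0.000,0.002,-0.002, ]  rows 0.8
```

View pics/s12.png

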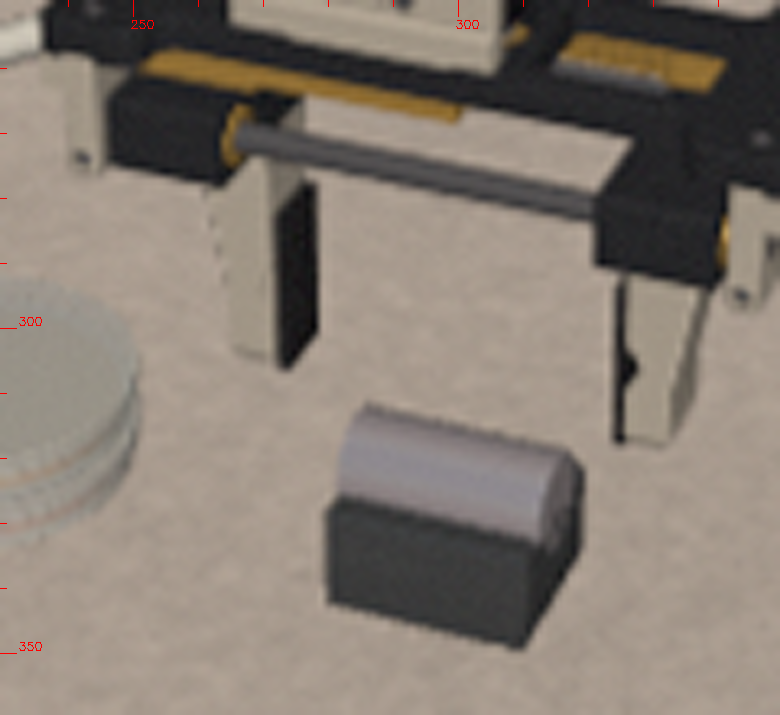

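```bash
python3 -m crank '[[0.03,-0.0009,-0.0006,0,0.002,-0.002,1],[0.048,-0.0009,-0.0006,0,0.002,-0.002,1],[0.048,-0.0009,-0.0006,0,0.002,-0.002,1],[0.048,-0.0009,-0.0006,0,0.002,-0.002,0.45],[0.048,-0.0009,-0.0006,0,0.002,-0.002,0.45],[0.048,-0.0009,-0.0006,0,0.002,-0.002,0.45],[0.048,-0.0009,-0.0006,0,0.002,-0.002,0.45],[0.048,-0.0009,-0.0006,0,0.002,-0.002,0.45]]' 55
python3 - <<'E'
from plan import *
f=grab_frame("side");crop("side","s13",230,250,350,360,6.5,f);
go((.4872,.2295,.013,.197))
E
```

```text
t: 15.95
eef_pos: [0.4871, 0.2299, 0.0152]
ee_rot: [-2.267, 1.569, 1.072]
force: [-6.7, -0.3, 6.0]
width: 0.0559
t 16.0 now [0.487  0.2298 0.0152] phi -2.945 F [-5.7  0.2  6.5] w 0.0557 q [ 0.8   0.37 -0.54 -0.   -0.66 -0.61]
[0.0022,0.0004,-0.0001,-0.000,-0.001,0.001, ]  rows 0.0
```

View pics/s13.png

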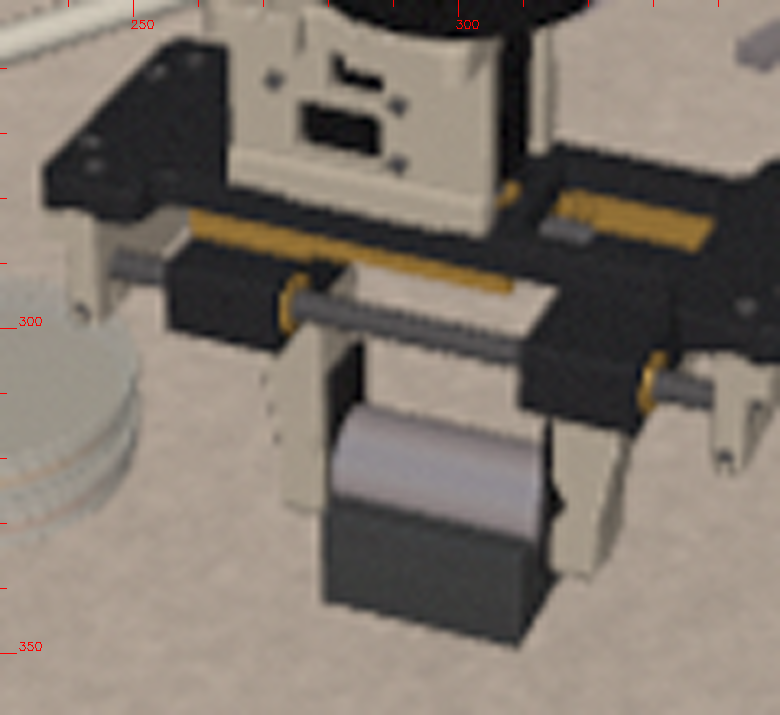

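Run:
```python
from plan import *
go((.4872,.2295,.11,.197),(.4626,-.1996,.11,-.147),(.4626,-.1996,.04,-.147))
```

```text
t 16.0 now [0.487  0.2298 0.0152] phi -2.945 F [-5.7  0.2  6.5] w 0.0557 q [ 0.8   0.37 -0.54 -0.   -0.66 -0.61]
[-0.0948,0.0002,-0.0002,-0.000,-0.001,0.001, ]  rows 1.5
[-0.0955,0.4163,0.1078,0.344,-0.001,0.002, ]  rows 6.9
[-0.0255,0.4164,0.1079,0.344,-0.001,0.002, ]  rows 1.1
```

```bash
python3 -m crank '[[-0.05,0,0,0,0,0,0.45],[-0.095,0,0,0,0,0,0.45],[-0.0955,0.06,0.015,0.05,0,0,0.45],[-0.0955,0.12,0.03,0.1,0,0,0.45],[-0.0955,0.18,0.045,0.15,0,0,0.45],[-0.0955,0.24,0.06,0.2,0,0,0.45],[-0.0955,0.3,0.078,0.25,0,0,0.45],[-0.0955,0.36,0.093,0.3,0,0,0.45],[-0.0955,0.4163,0.108,0.344,0,0.002,0.45],[-0.0955,0.4163,0.108,0.344,0,0.002,0.45]]'
python3 - <<'E'
from plan import *
go((.4626,-.1996,.04,-.147))
E
```

```text
t: 17.25
eef_pos: [0.4616, -0.2025, 0.1083]
ee_rot: [-1.77, 1.57, 1.218]
force: [0.0, 0.1, -5.5]
width: 0.0555
t 17.2 now [ 0.4616 -0.2025  0.1083] phi 2.988 F [ 0.   0.1 -5.5] w 0.0555 q [-0.02  0.19 -0.52 -0.   -0.86 -0.13]
[0.0683,-0.0029,-0.0005,-0.006,-0.000,0.001, ]  rows 1.1
```

```bash
python3 -m crank '[[0.04,-0.0029,-0.0005,-0.006,0,0,0.45],[0.068,-0.0029,-0.0005,-0.006,0,0,0.45],[0.082,-0.0029,-0.0005,-0.006,0,0,0.45],[0.09,-0.0029,-0.0005,-0.006,0,0,0.45],[0.09,-0.0029,-0.0005,-0.006,0,0,0.45]]'
python3 - <<'E'
from plan import *
go((.4626,-.1996,.0155,-.147))
f=grab_frame("side");crop("side","s14",350,170,480,280,6,f);
_,K,E=cam("side",f);print(proj(K,E,(.4545,-.254,.036)),proj(K,E,(.4626,-.1996,.046)))
E
```

```text
t: 17.88
eef_pos: [0.4649, -0.1961, 0.0193]
ee_rot: [-2.737, 1.568, 0.264]
force: [-0.5, -0.6, -4.7]
width: 0.055
t 17.9 now [ 0.4649 -0.1961  0.0193] phi 3.001 F [-0.5 -0.6 -4.7] w 0.0550 q [-0.01  0.32 -0.61 -0.   -0.64 -0.13]
[0.0038,0.0038,0.0017,0.006,-0.002,0.001, ]  rows 0.1
[422.49488946 222.53265457] [410.88610376 226.21491873]
```

View pics/s14.png

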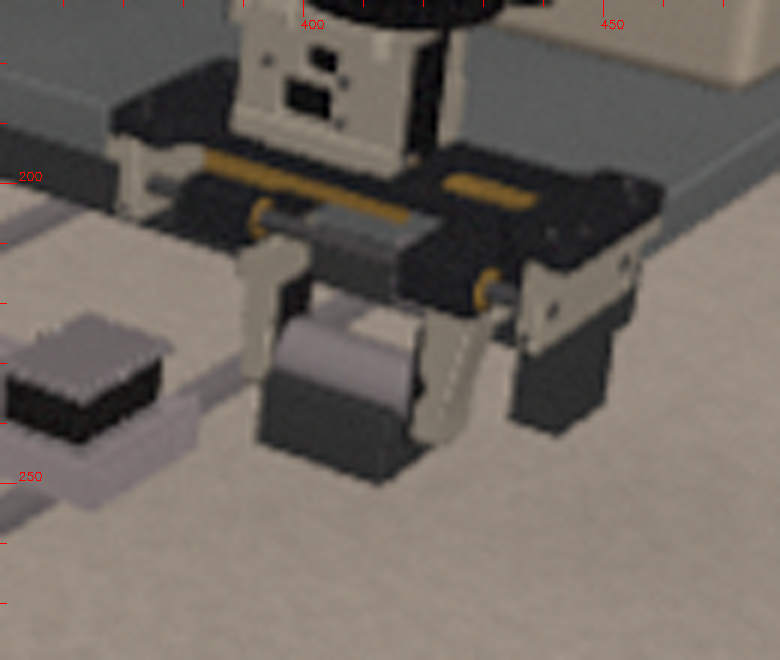

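```bash
python3 -m crank '[[0.0,0.0035,0.0015,0.006,-0.002,0,0.45],[0.002,0.0035,0.0015,0.006,-0.002,0,0.45],[0.0035,0.0035,0.0015,0.006,-0.002,0,0.45],[0.0035,0.0035,0.0015,0.006,-0.002,0,0.45]]'
python3 - <<'E'
from plan import *
go((.4626,-.1996,.0155,-.147))
E
```

```text
t: 18.42
eef_pos: [0.4626, -0.1996, 0.0157]
ee_rot: [-1.94, 1.57, 1.055]
force: [-0.1, 0.3, -5.3]
width: 0.0556
t 18.4 now [ 0.4626 -0.1996  0.0157] phi 2.995 F [-0.1  0.3 -5.3] w 0.0556 q [-0.02  0.33 -0.61 -0.   -0.63 -0.13]
[0.0002,0.0000,0.0000,-0.000,-0.000,0.001, ]  rows 0.0
```

```bash
python3 -m crank '[[0.0012,0,0,0,0,0,0.45],[0.0012,0,0,0,0,0,0.45],[0.0012,0,0,0,0,0,0.75],[0.0012,0,0,0,0,0,0.75],[0.0012,0,0,0,0,0,0.75],[-0.05,0,0,0,0,0,0.75],[-0.1,-0.03,0,0,0,0,0.8],[-0.13,-0.08,0,0,0,0,1],[-0.13,-0.14,0,0,0,0,1],[-0.13,-0.2,0,0,0,0,1]]'
python3 - <<'E'
from plan import *
f=grab_frame("side");crop("side","s15",350,170,480,280,6,f);
f=grab_frame("top");crop("top","t15",410,210,490,320,7,f);
go((.4389,.4172,.15,-.0475))
E
```

```text
t: 19.68
eef_pos: [0.4923, -0.0, 0.1468]
ee_rot: [-2.413, 1.568, 0.581]
force: [1.6, -0.9, -0.5]
width: 0.0866
t 19.8 now [0.4932 0.0027 0.1465] phi 2.999 F [ 0.2 -0.5  0. ] w 0.0871 q [ 0.4   0.13 -0.5  -0.   -0.94 -0.55]
[-0.0029,-0.4027,0.1125,-0.095,-0.003,0.002, ]  rows 6.7
```

View pics/s15.png

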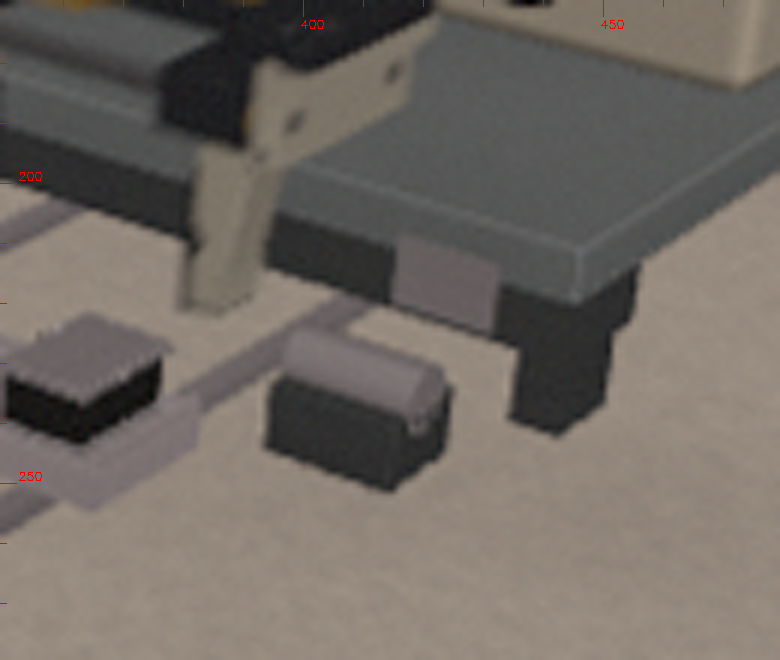

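View pics/t15.png

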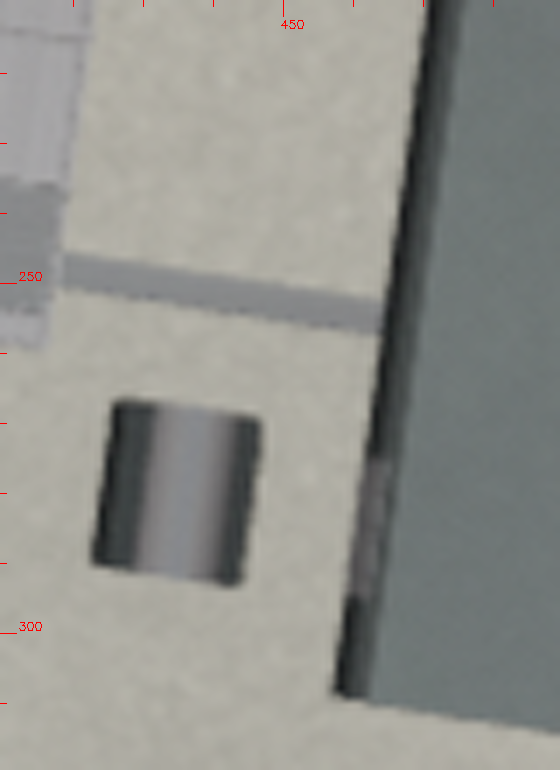

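Run:
```python
from fit import *
t=lambda P:t_(7,410,210,[P])[0]
q=[onz(*T,t(P),.03)[:2] for P in((115,399),(262,416),(240,586),(92,563))]
c=np.mean(q,0); l1=onz(*T,t((371,458)),.036)[:2];l2=onz(*T,t((350,593)),.036)[:2]
e1=onz(*T,t((412,180)),.036)[:2];e2=onz(*T,t((334,690)),.036)[:2]
print("ful",c.round(4),[ (np.round(a-b,4)).tolist() for a,b in((q[0],q[3]),(q[1],q[2]),(q[0],q[1]))])
for a,b in((q[0],q[3]),(q[1],q[2]),(e1,e2)): d=a-b;print("yaw",np.arctan2(d[1],d[0]))
l=(l1+l2)/2; y=np.array([.147,.989]); x=np.array([.989,-.147]); print("lip",l.round(4),"width",np.linalg.norm(l1-l2),"rel",(c-l)@x,(c-l)@y)
```

```text
ful [ 0.4669 -0.1966] [[0.0532, -0.0078], [0.0552, -0.0076], [0.0053, 0.048]]
yaw -0.14488715419320503
yaw -0.136463298606975
yaw -0.16127314918965063
lip [ 0.4561 -0.2549] width 0.0442032881239715 rel 0.002122250646838256 0.05921660611874985
```

Run:
```python
from fit import *
s=lambda P:np.array(t_(6,350,170,[P])[0])
q=[onz(*S,s(P),0)[:2] for P in((265,447),(393,492),(447,455))]
print(np.round(q,4), "centre",(q[0]+q[2])/2)
l=[onz(*S,s(P),.036)[:2] for P in((393,303),(495,333))]; print(np.round(l,4),np.mean(l,0))
c=(q[0]+q[2])/2; l=np.mean(l,0); y=np.array([.147,.989]); x=np.array([.989,-.147]);print((c-l)@x,(c-l)@y)
```

```text
[[ 0.4924 -0.1805]
 [ 0.4369 -0.1736]
 [ 0.4307 -0.2135]] centre [ 0.46153777 -0.19697284]
[[ 0.4747 -0.2573]
 [ 0.4308 -0.2537]] [ 0.45276687 -0.25552766]
6.68574684760477e-05 0.059200037642083515
```

Run:
```python
from fit import *
from plan import *
for P in((115,262),(75,186),(85,278)): print([onz(*T,P,z).round(3).tolist() for z in(0,.04,.08)])
for P in((161,430),(107,432),(156,478)): print("side",[onz(*S,P,z).round(3).tolist() for z in(0,.04,.08)])
go((.389,.4196,.15,-1.618),(.389,.4196,.06,-1.618))
```

```text
[[0.504, 0.538, 0.0], [0.503, 0.524, 0.04], [0.503, 0.511, 0.08]]
[[0.68, 0.635, 0.0], [0.674, 0.618, 0.04], [0.668, 0.602, 0.08]]
[[0.467, 0.606, 0.0], [0.467, 0.59, 0.04], [0.468, 0.574, 0.08]]
side [[0.534, 0.503, 0.0], [0.503, 0.527, 0.04], [0.471, 0.551, 0.08]]
side [[0.593, 0.543, 0.0], [0.557, 0.565, 0.04], [0.522, 0.587, 0.08]]
side [[0.483, 0.561, 0.0], [0.455, 0.581, 0.04], [0.427, 0.602, 0.08]]
t 20.1 now [ 0.4917 -0.0029  0.1458] phi 2.993 F [-0.8  0.3  0.1] w 0.0876 q [ 0.39  0.13 -0.5  -0.   -0.94 -0.54]
[-0.0039,-0.4026,0.1641,1.470,0.000,0.001, ]  rows 7.9
[0.0861,-0.4025,0.1641,1.470,0.000,0.001, ]  rows 1.4
```

```bash
python3 -m crank '[[0,-0.05,0.02,-0.18,0,0,0.8],[0,-0.1,0.04,-0.36,0,0,0.8],[0,-0.15,0.06,-0.54,0,0,0.8],[0,-0.2,0.08,-0.72,0,0,0.8],[0,-0.25,0.1,-0.9,0,0,0.8],[0,-0.3,0.12,-1.08,0,0,0.6],[0,-0.35,0.145,-1.26,0,0,0.6],[0,-0.4025,0.164,-1.44,0,0,0.6],[0.03,-0.4025,0.164,-1.6,0,0,0.6],[0.08,-0.4025,0.164,-1.672,0,0,0.6]]'
python3 - <<'E'
from plan import *
go((.389,.4196,.06,-1.618))
E
```

```text
t: 21.32
eef_pos: [0.39, 0.4216, 0.0667]
ee_rot: [2.667, 1.566, 1.054]
force: [0.3, 0.5, -0.8]
width: 0.0526
t 21.3 now [0.39   0.4216 0.0667] phi -1.613 F [ 0.3  0.5 -0.8] w 0.0526 q [ 1.17  0.35 -0.42  0.   -0.8   0.36]
[0.0067,-0.0009,0.0020,0.005,-0.005,-0.002, ]  rows 0.1
```

```bash
python3 -m crank '[[0.0067,-0.0009,0.002,0.005,-0.003,0,0.6],[0.02,-0.0009,0.002,0.005,-0.003,0,0.6]]'
python3 - <<'E'
from plan import *
go((.389,.4196,.007,-1.618))
f=grab_frame("side");crop("side","s16",250,360,380,480,6,f)
E
```

```text
t: 21.58
eef_pos: [0.3889, 0.4187, 0.0472]
ee_rot: [1.195, 1.569, -0.429]
force: [0.0, 0.2, 0.4]
width: 0.0526
t 21.6 now [0.3889 0.4187 0.0472] phi -1.624 F [0.  0.2 0.4] w 0.0526 q [ 1.17  0.37 -0.44  0.   -0.76  0.35]
[0.0402,-0.0000,-0.0009,-0.006,0.001,-0.002, ]  rows 0.6
```

View pics/s16.png

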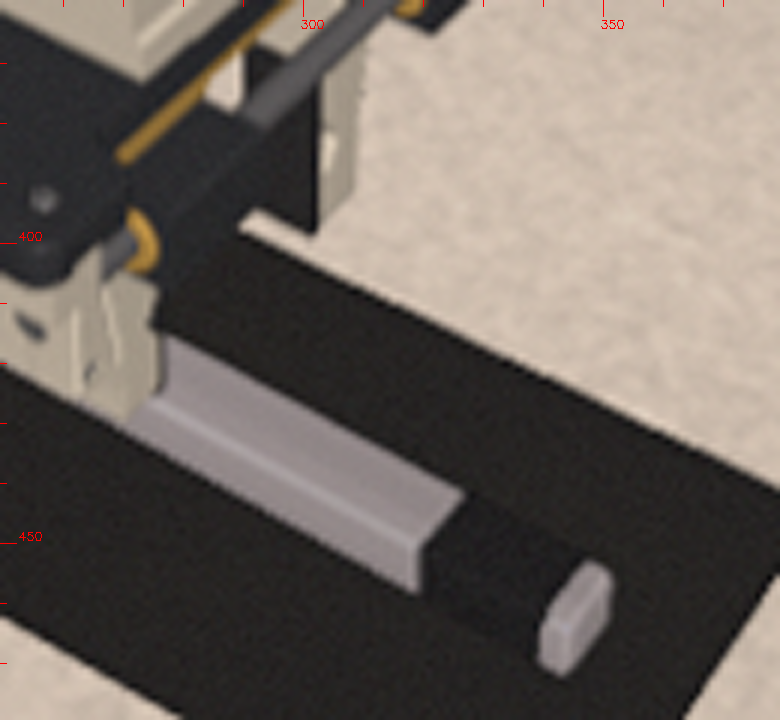

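```bash
python3 -m crank '[[0.03,0,-0.0009,-0.006,0,0,0.6],[0.0395,0,-0.0009,-0.006,0,0,0.6],[0.0395,0,-0.0009,-0.006,0,0,0.6],[0.0395,0,-0.0009,-0.006,0,0,0.1],[0.0395,0,-0.0009,-0.006,0,0,0.1],[0.0395,0,-0.0009,-0.006,0,0,0.1],[0.0395,0,-0.0009,-0.006,0,0,0.1],[0.0395,0,-0.0009,-0.006,0,0,0.1]]' 58
python3 - <<'E'
from plan import *
go((.389,.4196,.06,-1.618))
f=grab_frame("side");crop("side","s17",250,360,380,480,6,f)
E
```

```text
t: 22.62
eef_pos: [0.3879, 0.4195, 0.0071]
ee_rot: [0.453, 1.569, -1.163]
force: [0.1, -0.6, 3.4]
width: 0.0194
t 22.6 now [0.3879 0.4195 0.0071] phi -1.615 F [ 0.1 -0.6  3.4] w 0.0194 q [ 1.17  0.43 -0.47  0.   -0.68  0.36]
[-0.0529,0.0012,-0.0001,0.003,0.002,-0.001, ]  rows 0.8
```

View pics/s17.png

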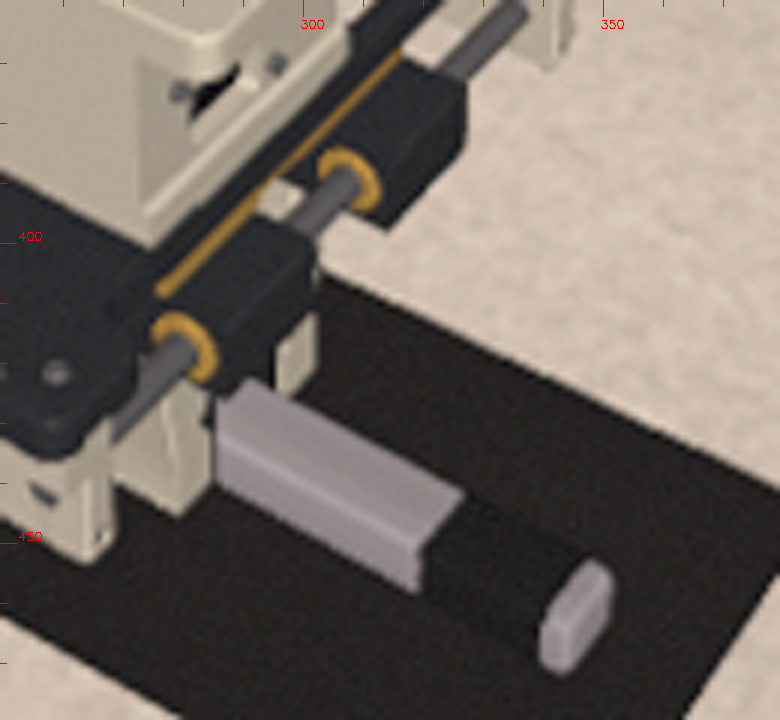

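```bash
cat > lever.py <<'E'
from plan import *
L=np.array([.4539,-.2554]); YB=np.array([.147,.989]); YB/=np.linalg.norm(YB)
SF=.059; CZ=.046; H=.201; OFF=.0031; PHI=2.995
def pose(th,c=0.,tip=-.030,back=0.,lat=0.):
    """bar slope th (tip low +), underside c over crest, tip s; back=retraction along axis"""
    a=np.array([np.cos(th),np.sin(th)]);n=np.array([-np.sin(th),np.cos(th)])
    p0=np.array([SF,CZ])+c*n                     # point on underside above crest
    # distance from crest to tip fixed from reference geometry: tip given as axis distance
    d=(SF-tip)/np.cos(.302)
    P=p0+a*(H-d+back)+n*OFF
    xy=L+YB*P[0]+np.array([YB[1],-YB[0]])*lat
    return (xy[0],xy[1],P[1],PHI,-th)
E
python3 - <<'E'
from lever import *
print([np.round(pose(*a),4).tolist() for a in((.4,.003,-.03,.1),(.4,.003),(.302,),(0,),(-.15,))])
g=pose(.4,.003,-.03,.1)
go((.3879,.4195,.16,-1.615),(g[0],g[1],g[2]+.06,2.995,0),g)
E
```

```text
[[0.4904, -0.0101, 0.1325, 2.995, -0.4], [0.4768, -0.1012, 0.0936, 2.995, -0.4], [0.4776, -0.0962, 0.081, 2.995, -0.302], [0.4784, -0.0904, 0.0491, 2.995, 0.0], [0.4783, -0.0912, 0.033, 2.995, 0.15]]
t 22.7 now [0.3879 0.4195 0.0071] phi -1.615 F [-1.5 -0.4  3.6] w 0.0191 q [ 1.17  0.43 -0.47  0.   -0.68  0.36]
[-0.1529,0.0001,0.0003,-0.000,0.002,-0.001, ]  rows 2.4
[-0.1846,0.1217,0.4249,-1.469,0.002,0.001, ]  rows 7.9
[-0.1246,0.1217,0.4248,-1.447,0.295,0.326, ]  rows 2.1
```

```bash
sed -i 's/def go(\*tg):/def go(*tg,flip=(0,np.pi)):/; s/for k in(0,np.pi))/for k in flip)/' plan.py
python3 - <<'E'
from lever import *
g=pose(.4,.003,-.03,.1)
go((.3879,.4195,.17,-1.615),(g[0],g[1]+.05,.19,2.995,0),flip=(0,))
E
python3 -m crank '[[-0.06,0,0,0,0,0,0.1],[-0.12,0,0,0,0,0,0.1],[-0.16,0,0,0,0,0,0.1],[-0.16,0,0,0,0,0,0.1]]'
python3 - <<'E'
from lever import *
f=grab_frame("side");crop("side","s18",130,230,410,440,2.8,f)
g=pose(.4,.003,-.03,.1)
go((g[0],g[1]+.05,.19,2.995,0),g,flip=(0,))
E
```

```text
t 22.7 now [0.3879 0.4195 0.0071] phi -1.615 F [-1.5 -0.4  3.6] w 0.0191 q [ 1.17  0.43 -0.47  0.   -0.68  0.36]
[-0.1629,0.0002,0.0003,-0.000,0.002,-0.001, ]  rows 2.6
[-0.1822,0.1195,0.3749,1.673,0.001,-0.002, ]  rows 9.0
t: 23.18
eef_pos: [0.3884, 0.4211, 0.1698]
ee_rot: [2.446, 1.566, 0.83]
force: [0.4, -0.5, -4.3]
width: 0.0195
t 23.2 now [0.3875 0.4198 0.1673] phi -1.616 F [-0.9 -0.4 -6. ] w 0.0196 q [ 1.17  0.24 -0.3   0.   -1.03  0.36]
[-0.0226,0.1200,0.3748,1.672,-0.000,-0.001, ]  rows 9.0
[0.0349,0.1222,0.4247,1.648,0.334,-0.302, ]  rows 2.1
```

View pics/s18.png

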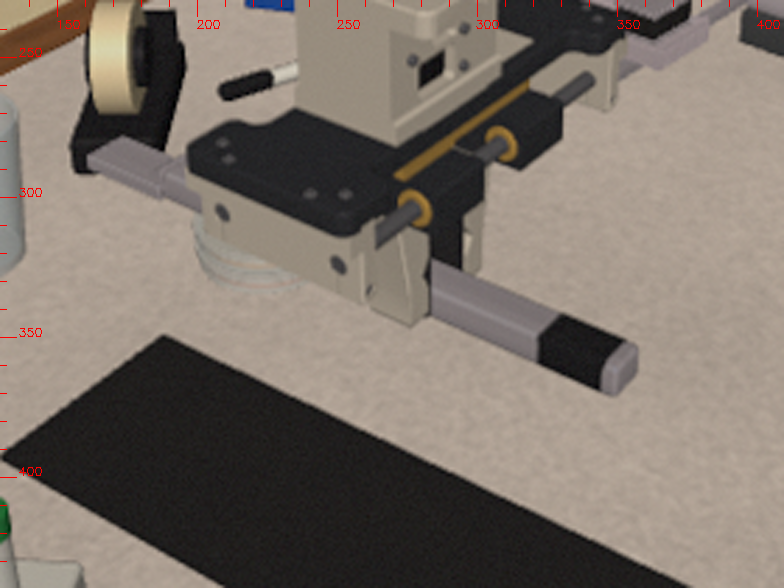

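```bash
python3 -m crank '[[-0.02,0.0,0.03,0.18,0,0,0.1],[-0.0226,0.01,0.08,0.36,0,0,0.1],[-0.0226,0.02,0.13,0.54,0,0,0.1],[-0.0226,0.04,0.18,0.72,0,0,0.1],[-0.0226,0.06,0.23,0.9,0,0,0.1],[-0.0226,0.08,0.28,1.08,0,0,0.1],[-0.0226,0.1,0.32,1.26,0,0,0.1],[-0.0226,0.12,0.35,1.44,0,0,0.1],[-0.0226,0.12,0.37,1.62,0,0,0.1],[-0.0226,0.12,0.3748,1.672,0,0,0.1]]'
python3 - <<'E'
from lever import *
g=pose(.4,.003,-.03,.1)
go(g,flip=(0,))
E
```

```text
t: 24.48
eef_pos: [0.4892, 0.0381, 0.1874]
ee_rot: [0.813, 1.565, -2.481]
force: [0.2, 0.0, -4.2]
width: 0.0195
t 24.5 now [0.4892 0.0381 0.1874] phi 2.989 F [ 0.2  0.  -4.2] w 0.0195 q [ 0.48  0.09 -0.44  0.   -1.05 -0.63]
[0.0551,0.0472,-0.0087,-0.006,0.003,-0.404, ]  rows 2.2
```

```bash
python3 -m crank '[[0,0,0,-0.006,0.003,-0.18,0.1],[0,0,0,-0.006,0.003,-0.36,0.1],[0.0,0,-0.004,-0.006,0.003,-0.404,0.1],[0.0,0,-0.004,-0.006,0.003,-0.404,0.1],[0.0,0,-0.004,-0.006,0.003,-0.404,0.1]]'
python3 - <<'E'
from lever import *
go(pose(.4,.02,-.03,.08),pose(.4,.003,-.03,.0),flip=(0,))
f=grab_frame("side");crop("side","s19",270,110,470,260,4,f)
s,p,r=cur(); _,K,E=cam("side",f)
tip=p+r.apply([.0031,.201,0]);print("tip",tip, proj(K,E,tip))
E
```

```text
t: 25.1
eef_pos: [0.4939, 0.0392, 0.1887]
ee_rot: [-1.576, 1.17, 1.425]
force: [-0.2, 0.1, -4.0]
width: 0.0194
t 25.1 now [0.4939 0.0392 0.1887] phi 3.001 F [-0.2  0.1 -4. ] w 0.0194 q [ 0.14  0.1  -0.31 -0.44 -1.08 -0.09]
[0.0155,0.0873,-0.0032,0.006,0.000,0.000, ]  rows 1.4
[0.0325,0.1673,-0.0027,0.006,0.000,0.000, ]  rows 1.3
tip [ 0.4685252  -0.14245167  0.10785681] [401.08530273 209.18580374]
```

View pics/s19.png

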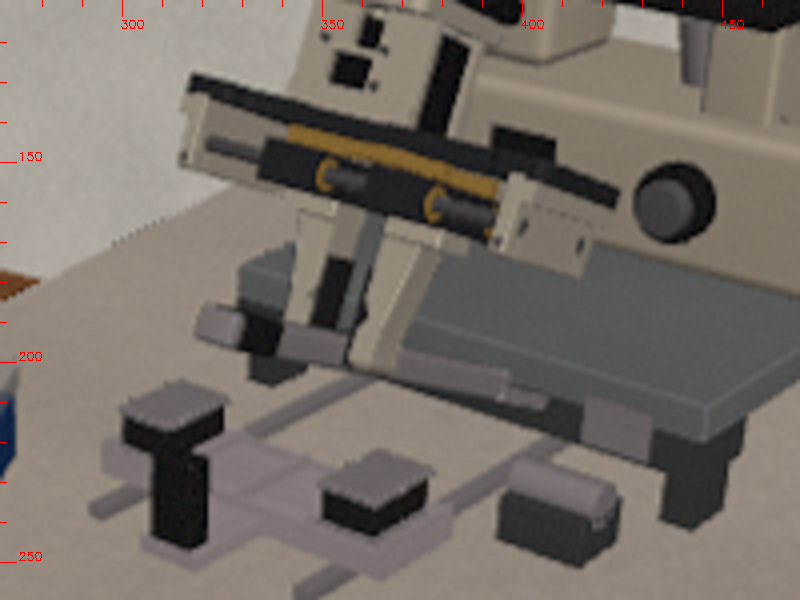

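```bash
python3 -m crank '[[0.015,0.05,-0.003,0.006,0,0,0.1],[0.0155,0.087,-0.003,0.006,0,0,0.1],[0.032,0.09,-0.003,0.006,0,0,0.1],[0.032,0.09,-0.003,0.006,0,0,0.1],[0.032,0.09,-0.003,0.006,0,0,0.1]]'
python3 - <<'E'
from lever import *
go(pose(.4,.003,-.03,.075),pose(.4,.003,-.03,.0),flip=(0,))
f=grab_frame("side");crop("side","s20",350,170,470,260,6.5,f)
f=grab_frame("top");crop("top","t20",400,230,490,320,6.5,f)
E
```

```text
t: 25.78
eef_pos: [0.4885, -0.0298, 0.1261]
ee_rot: [-1.579, 1.169, 1.419]
force: [-0.0, -0.5, -3.9]
width: 0.0192
t 25.8 now [ 0.4885 -0.0298  0.1261] phi 2.997 F [-0.  -0.5 -3.9] w 0.0192 q [-0.01  0.2  -0.35 -0.47 -1.02  0.12]
[0.0018,0.0043,0.0011,0.003,-0.002,0.002, ]  rows 0.1
[0.0016,0.0793,0.0014,0.003,-0.002,0.002, ]  rows 1.2
```

View pics/s20.png

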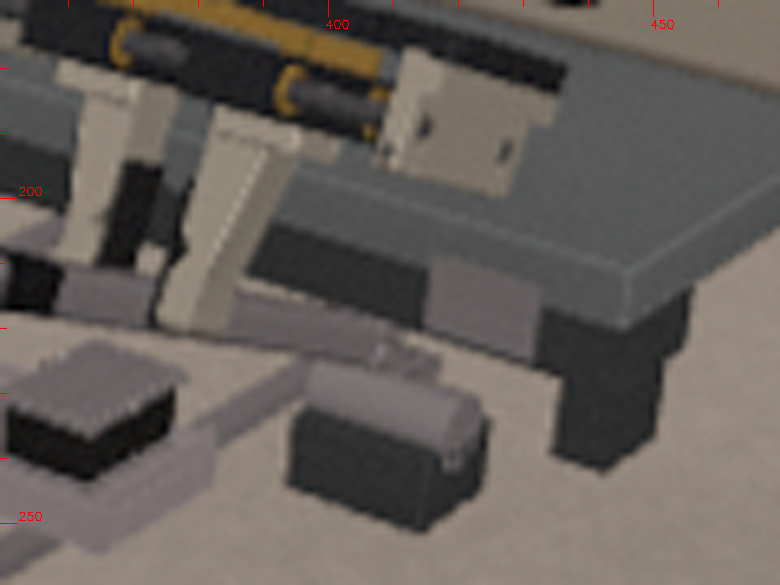

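View pics/t20.png

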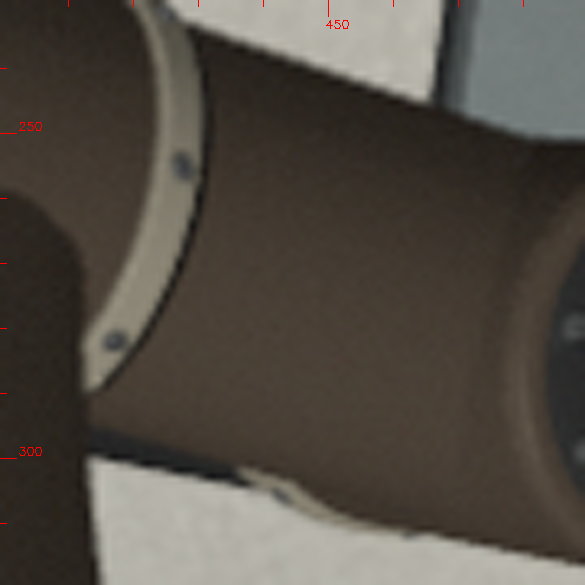

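```bash
python3 -m crank '[[0.0018,0.02,0.0012,0.003,-0.002,0.002,0.1],[0.0018,0.04,0.0012,0.003,-0.002,0.002,0.1],[0.0018,0.05,0.0013,0.003,-0.002,0.002,0.1],[0.0018,0.05,0.0013,0.003,-0.002,0.002,0.1]]'
python3 - <<'E'
from lever import *
go(pose(.4,.003,-.03,.0),flip=(0,))
f=grab_frame("side");crop("side","s21",350,170,470,260,6.5,f)
E
```

```text
t: 26.38
eef_pos: [0.4805, -0.0756, 0.1045]
ee_rot: [-1.57, 1.171, 1.423]
force: [0.3, 0.0, -3.5]
width: 0.0193
t 26.4 now [ 0.4805 -0.0756  0.1045] phi 2.993 F [ 0.3  0.  -3.5] w 0.0193 q [-0.11  0.24 -0.35 -0.47 -1.02  0.22]
[-0.0001,0.0281,-0.0002,-0.002,-0.001,0.000, ]  rows 0.4
```

View pics/s21.png

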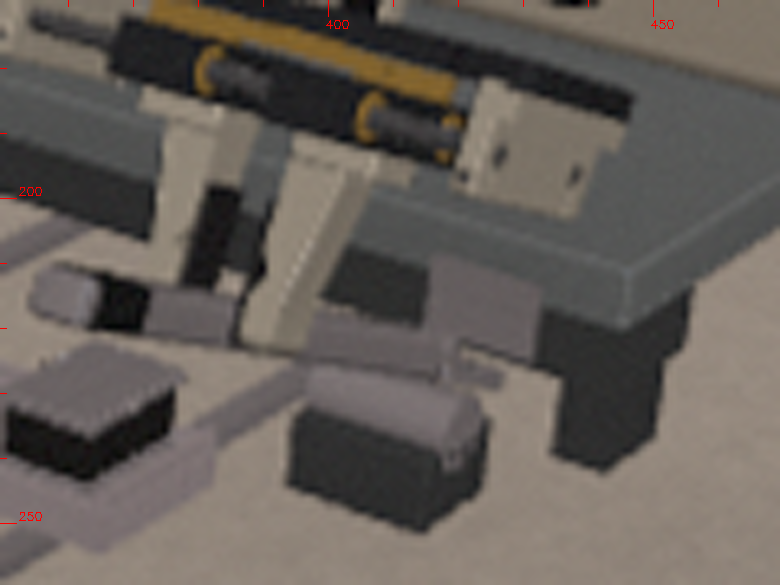

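```bash
python3 -m crank '[[0,0.01,0,0,0,0,0.1],[0,0.02,0,0,0,0,0.1],[0,0.028,0,0,0,0,0.1],[0,0.028,0,0,0,0,0.1]]'
python3 - <<'E'
from lever import *
go(pose(.4,.003),pose(.36,.002),pose(.30),flip=(0,))
f=grab_frame("side");crop("side","s22",350,170,470,260,6.5,f)
E
```

```text
t: 26.92
eef_pos: [0.4763, -0.1015, 0.093]
ee_rot: [-1.568, 1.171, 1.425]
force: [0.6, 0.2, -4.4]
width: 0.0195
t 26.9 now [ 0.4763 -0.1015  0.093 ] phi 2.992 F [ 0.6  0.2 -4.4] w 0.0195 q [-0.16  0.27 -0.34 -0.47 -1.02  0.28]
[-0.0004,-0.0006,-0.0005,-0.003,0.000,0.000, ]  rows 0.0
[0.0049,-0.0007,-0.0005,-0.003,0.000,0.040, ]  rows 0.2
[0.0134,-0.0004,-0.0005,-0.003,0.000,0.100, ]  rows 0.3
```

View pics/s22.png

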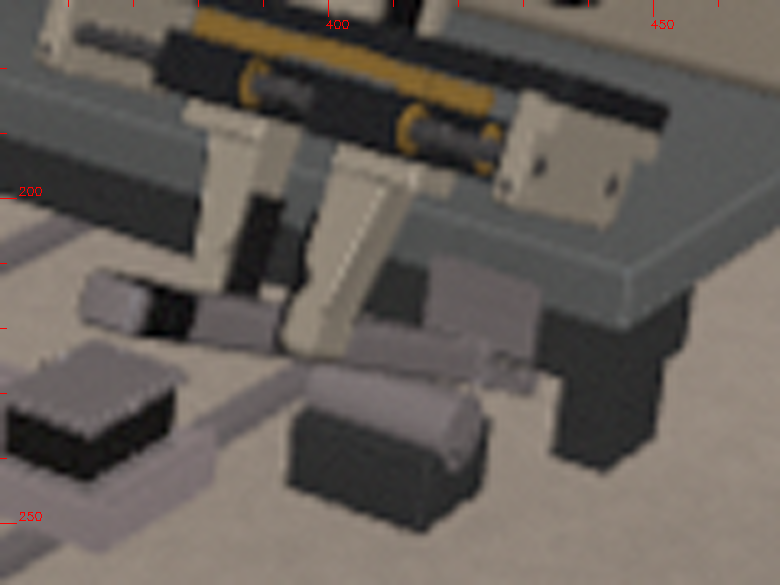

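```bash
python3 -m crank '[[0.005,-0.0006,0,0,0,0.04,0.1],[0.0134,-0.0005,0,0,0,0.1,0.1],[0.0134,-0.0005,0,0,0,0.1,0.1]]'
python3 - <<'E'
from lever import *
print(get_state()["moment"].round(2))
go(pose(.3),*[pose(t) for t in(.25,.2,.1,0,-.1,-.15)],flip=(0,))
f=grab_frame("side");crop("side","s23",350,170,470,260,6.5,f)
E
```

```text
t: 27.35
eef_pos: [0.4778, -0.0962, 0.0823]
ee_rot: [-1.576, 1.274, 1.421]
force: [-2.7, -8.6, 4.4]
width: 0.0193
[-3.37  1.24  0.  ]
t 27.4 now [ 0.4778 -0.0962  0.0823] phi 2.996 F [-2.7 -8.6  4.4] w 0.0193 q [-0.06  0.25 -0.41 -0.37 -0.92  0.14]
[0.0015,0.0004,0.0002,0.001,-0.001,-0.003, ]  rows 0.0
[0.0069,0.0003,0.0002,0.001,-0.001,0.047, ]  rows 0.3
[0.0123,0.0006,0.0002,0.001,-0.001,0.097, ]  rows 0.3
[0.0230,0.0018,0.0002,0.001,-0.001,0.197, ]  rows 0.5
[0.0335,0.0042,0.0002,0.001,-0.001,0.297, ]  rows 0.5
[0.0437,0.0075,0.0002,0.001,-0.001,0.397, ]  rows 0.5
[0.0487,0.0096,0.0002,0.001,-0.001,0.447, ]  rows 0.3
```

View pics/s23.png

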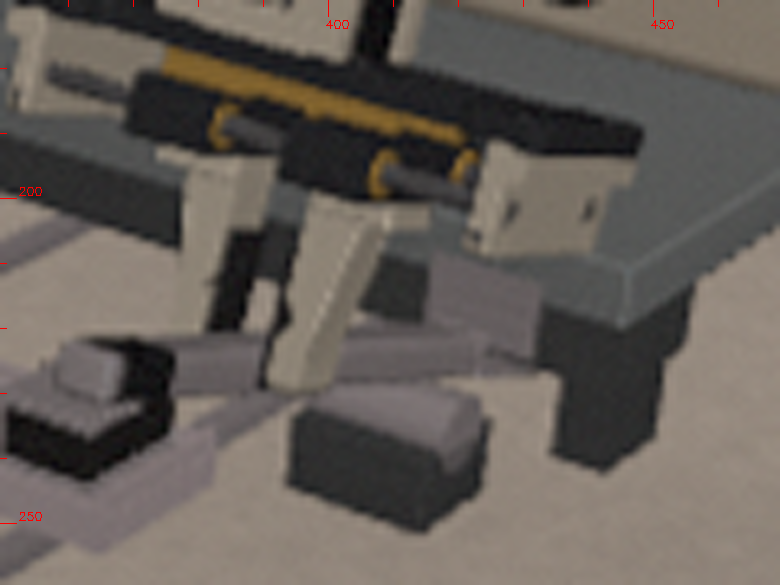

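```bash
python3 -m crank '[[0.0069,0.0003,0,0,0,0.047,0.1],[0.0123,0.0006,0,0,0,0.097,0.1],[0.0176,0.0012,0,0,0,0.147,0.1],[0.023,0.0018,0,0,0,0.197,0.1],[0.023,0.0018,0,0,0,0.197,0.1]]'
python3 - <<'E'
from lever import *
print(get_state()["moment"].round(2))
go(pose(.1),*[pose(t) for t in(0,-.1,-.15)],flip=(0,))
f=grab_frame("side");crop("side","s24",350,170,470,260,6.5,f)
E
```

```text
t: 28.02
eef_pos: [0.4788, -0.0907, 0.0605]
ee_rot: [-1.586, 1.47, 1.41]
force: [-4.0, -7.9, 12.5]
width: 0.0195
[-2.72  1.36 -0.19]
t 28.0 now [ 0.4788 -0.0907  0.0605] phi 2.996 F [-4.  -7.9 12.5] w 0.0195 q [ 0.13  0.24 -0.55 -0.14 -0.76 -0.18]
[0.0006,0.0007,0.0004,0.001,-0.001,0.001, ]  rows 0.0
[0.0114,0.0009,0.0004,0.001,-0.002,0.101, ]  rows 0.5
[0.0221,0.0022,0.0005,0.001,-0.002,0.201, ]  rows 0.5
[0.0274,0.0033,0.0005,0.001,-0.002,0.251, ]  rows 0.3
```

View pics/s24.png

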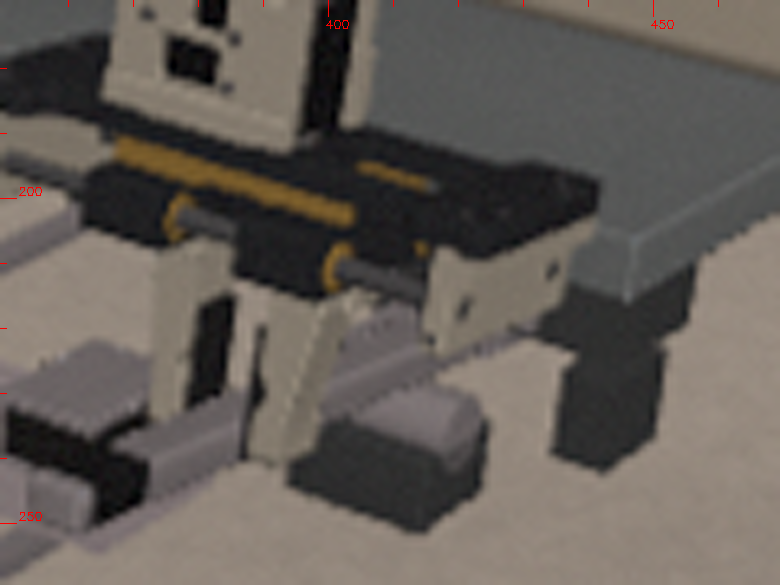

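```bash
python3 -m crank '[[0.006,0.0007,0.0003,0,0,0.05,0.1],[0.0114,0.0009,0.0004,0,0,0.101,0.1],[0.0168,0.0015,0.0004,0,0,0.151,0.1],[0.0221,0.0022,0.0005,0,0,0.201,0.1],[0.0221,0.0022,0.0005,0,0,0.201,0.1]]'
python3 - <<'E'
from lever import *
print(get_state()["moment"].round(2))
go(pose(-.1),*[pose(t) for t in(-.15,-.2)],flip=(0,))
f=grab_frame("side");crop("side","s25",290,140,490,290,4,f)
f=grab_frame("top");crop("top","t25",380,140,500,330,4,f)
E
```

```text
t: 28.7
eef_pos: [0.4793, -0.0906, 0.0396]
ee_rot: [1.6, 1.471, -1.687]
force: [-3.4, -10.0, 25.5]
width: 0.0196
[-3.73  1.52 -0.56]
t 28.7 now [ 0.4793 -0.0906  0.0396] phi 2.996 F [ -3.4 -10.   25.5] w 0.0196 q [ 0.29  0.27 -0.69  0.15 -0.66 -0.56]
[0.0013,0.0001,0.0009,0.000,-0.003,-0.000, ]  rows 0.0
[0.0067,0.0000,0.0010,0.000,-0.003,0.050, ]  rows 0.3
[0.0121,0.0003,0.0010,0.000,-0.003,0.100, ]  rows 0.3
```

View pics/s25.png

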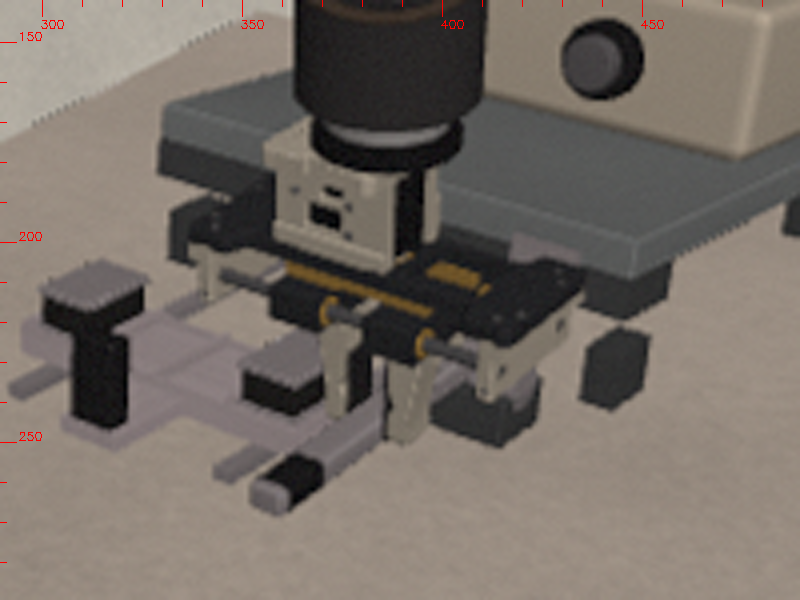

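Run:
```python
from fit import *
f=grab_frame("side");crop("side","s26",420,170,500,250,8,f)
for z in(.085,.105,.110,.115): print(z,proj(*S,[.3995,-.2455,z]).round(1))
```

```text
0.085 [446.6 210.1]
0.105 [447.8 201.9]
0.11 [448.1 199.8]
0.115 [448.4 197.8]
```

View pics/s26.png

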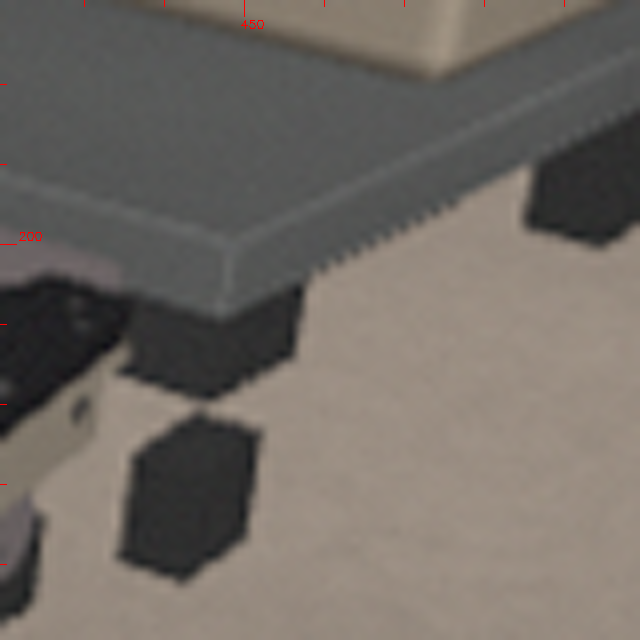

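```bash
python3 -m crank '[[0.004,0,0.0005,0,0,0.03,0.1],[0.0055,0,0.0005,0,0,0.04,0.1],[0.0055,0,0.0005,0,0,0.04,0.1]]'
python3 - <<'E'
from lever import *
go(pose(0),pose(.1),pose(.3),pose(.4,.003),pose(.4,.003,-.03,.1),flip=(0,))
f=grab_frame("side");crop("side","s27",420,170,500,250,8,f)
E
```

```text
t: 29.32
eef_pos: [0.4794, -0.0911, 0.0348]
ee_rot: [1.6, 1.432, -1.689]
force: [-4.5, -6.9, 34.2]
width: 0.019
t 29.3 now [ 0.4794 -0.0911  0.0348] phi 2.995 F [-4.5 -6.9 34.2] w 0.0190 q [ 0.31  0.28 -0.72  0.21 -0.64 -0.64]
[-0.0142,0.0014,0.0010,-0.001,-0.004,-0.139, ]  rows 0.7
[-0.0248,0.0038,0.0010,-0.000,-0.004,-0.239, ]  rows 0.5
[-0.0448,0.0115,0.0009,-0.000,-0.004,-0.439, ]  rows 1.1
[-0.0568,0.0184,0.0008,0.000,-0.004,-0.539, ]  rows 0.5
[-0.1081,-0.0674,0.0006,0.000,-0.004,-0.539, ]  rows 1.6
```

View pics/s27.png

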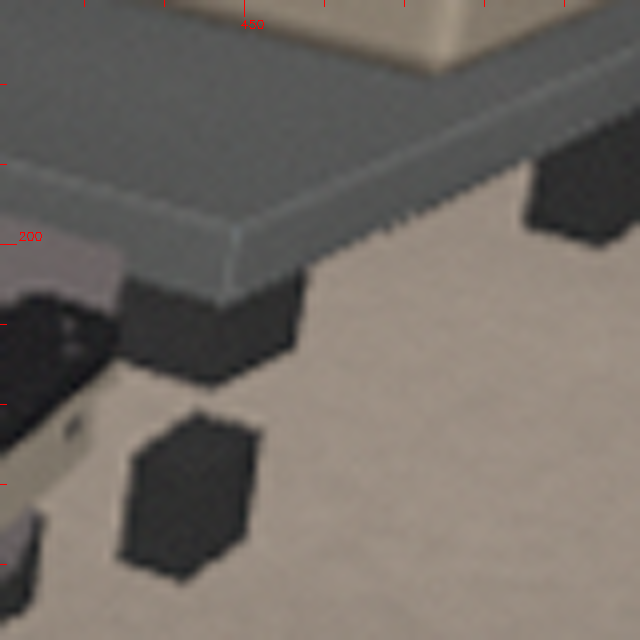

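```bash
python3 -m crank '[[-0.0142,0.0014,0.001,0,0,-0.139,0.1],[-0.0248,0.0038,0.001,0,0,-0.239,0.1],[-0.034,0.006,0.001,0,0,-0.29,0.1],[-0.034,0.006,0.001,0,0,-0.29,0.1]]'
python3 - <<'E'
from lever import *
go(pose(.15,.004),pose(.15,.006,-.03,.06),pose(.15,.006,-.03,.12),flip=(0,))
f=grab_frame("side");crop("side","s28",290,140,490,290,4,f)
E
```

```text
t: 29.88
eef_pos: [0.4769, -0.0923, 0.0667]
ee_rot: [-1.584, 1.418, 1.407]
force: [-0.6, 0.5, -4.0]
width: 0.0191
t 29.9 now [ 0.4769 -0.0923  0.0667] phi 2.991 F [-0.6  0.5 -4. ] w 0.0191 q [ 0.08  0.23 -0.51 -0.21 -0.8  -0.09]
[-0.0025,-0.0002,-0.0012,-0.004,-0.003,0.003, ]  rows 0.0
[-0.0043,-0.0602,-0.0011,-0.004,-0.003,0.003, ]  rows 1.0
[-0.0041,-0.1202,-0.0009,-0.004,-0.003,0.003, ]  rows 1.0
```

View pics/s28.png

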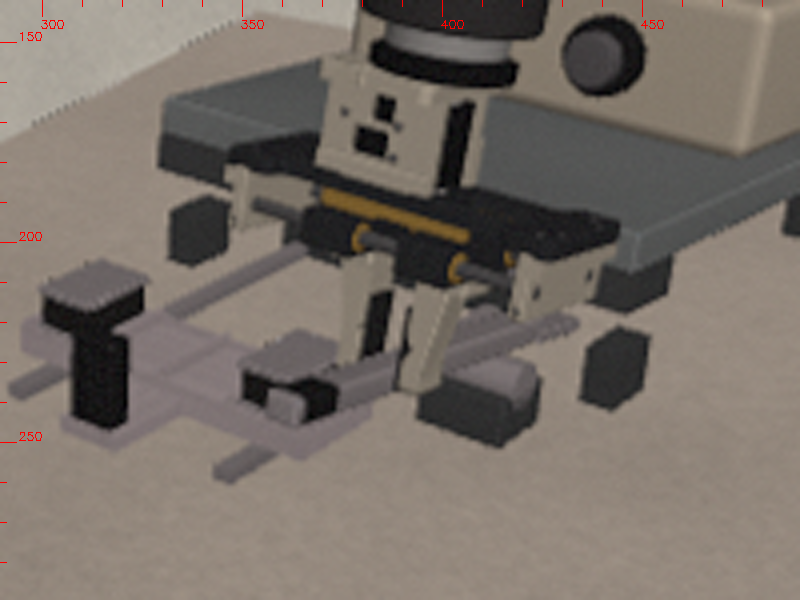

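Free of the foot (−4 N, bar weight only), and the base stays up. Retract.

```bash
python3 -m crank '[[-0.003,0,-0.001,0,0,0,0.1],[-0.005,-0.03,-0.001,0,0,0,0.1],[-0.006,-0.07,-0.001,0,0,0,0.1],[-0.008,-0.12,-0.001,0,0,0,0.1],[-0.03,-0.13,-0.001,0,0,0,0.1],[-0.08,-0.14,-0.001,0,0,0.1,0.1],[-0.11,-0.15,-0.001,0,0,0.15,0.1],[-0.11,-0.15,-0.001,0,0,0.15,0.1]]'
python3 - <<'E'
from lever import *
go((.3879,.4195,.17,-1.615,0),flip=(0,))
f=grab_frame("side");crop("side","s29",290,110,490,270,4,f)
E
```

```text
t: 30.92
eef_pos: [0.4974, 0.0404, 0.1989]
ee_rot: [-2.397, 1.566, 0.6]
force: [0.4, 0.2, -4.5]
width: 0.0195
t 30.9 now [0.4974 0.0404 0.1989] phi 2.997 F [ 0.4  0.2 -4.5] w 0.0195 q [ 0.48  0.09 -0.41 -0.   -1.07 -0.62]
[0.0295,-0.3593,0.1631,-1.671,-0.005,-0.000, ]  rows 8.9
```

View pics/s29.png

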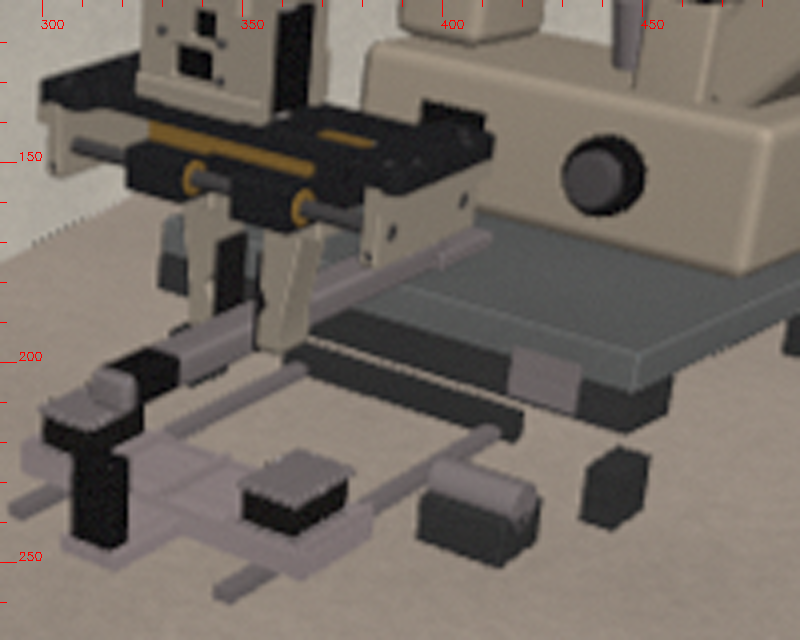

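```bash
python3 -m crank '[[0,-0.05,0.01,-0.18,0,0,0.1],[0,-0.1,0.02,-0.36,0,0,0.1],[0,-0.15,0.04,-0.54,0,0,0.1],[0,-0.2,0.06,-0.72,0,0,0.1],[0,-0.24,0.08,-0.9,0,0,0.1],[0,-0.28,0.1,-1.08,0,0,0.1],[0,-0.32,0.12,-1.26,0,0,0.1],[0,-0.35,0.14,-1.44,0,0,0.1],[0.02,-0.3593,0.16,-1.62,-0.005,0,0.1],[0.03,-0.3593,0.163,-1.671,-0.005,0,0.1]]'
python3 - <<'E'
from lever import *
go((.3879,.4195,.05,-1.615,0),flip=(0,))
E
```

```text
t: 32.22
eef_pos: [0.3861, 0.4172, 0.1644]
ee_rot: [-0.936, 1.562, -2.55]
force: [0.8, -0.1, -4.4]
width: 0.0197
t 32.2 now [0.3861 0.4172 0.1644] phi -1.614 F [ 0.8 -0.1 -4.4] w 0.0197 q [ 1.16  0.24 -0.31 -0.01 -1.03  0.36]
[0.1144,0.0024,-0.0030,0.001,0.005,0.007, ]  rows 1.8
```

```bash
python3 -m crank '[[0.06,0.0024,-0.003,0,0.004,0.004,0.1],[0.11,0.0024,-0.003,0,0.004,0.004,0.1],[0.125,0.0024,-0.003,0,0.004,0.004,0.1],[0.125,0.0024,-0.003,0,0.004,0.004,0.1]]'
python3 - <<'E'
from lever import *
go((.3879,.4195,.0075,-1.615,0),flip=(0,))
f=grab_frame("side");crop("side","s30",120,330,400,480,2.8,f)
E
```

```text
t: 32.72
eef_pos: [0.3902, 0.4198, 0.0418]
ee_rot: [-2.125, 1.57, 2.539]
force: [0.6, 1.0, -3.0]
width: 0.0196
t 32.7 now [0.3902 0.4198 0.0418] phi -1.619 F [ 0.6  1.  -3. ] w 0.0196 q [ 1.16  0.38 -0.44 -0.   -0.75  0.36]
[0.0343,-0.0023,0.0004,-0.004,-0.000,0.000, ]  rows 0.6
```

View pics/s30.png

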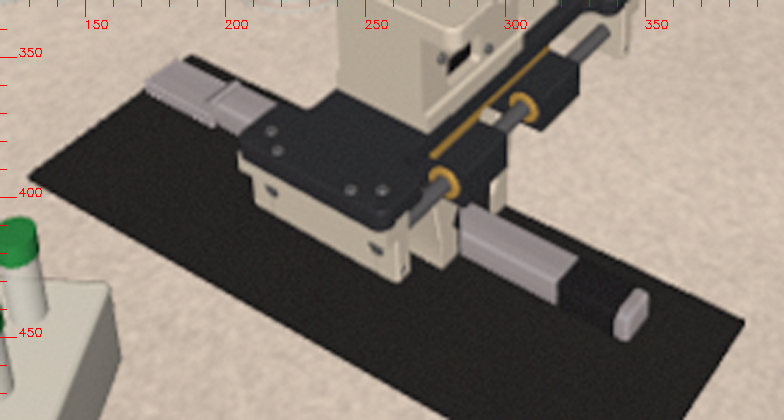

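Lower until it touches, then release and lift.

```bash
python3 -m crank '[[0.02,-0.0023,0,-0.004,0,0,0.1],[0.03,-0.0023,0,-0.004,0,0,0.1],[0.0345,-0.0023,0,-0.004,0,0,0.1],[0.0345,-0.0023,0,-0.004,0,0,0.1]]'; python3 -m crank '[[0.0005,0,0,0,0,0,0.1],[0.0005,0,0,0,0,0,0.4],[0.0005,0,0,0,0,0,0.5],[0.0005,0,0,0,0,0,0.5],[-0.05,0,0,0,0,0,0.5],[-0.1,0,0,0,0,0,0.5],[-0.15,0,0,0,0,0,0.2],[-0.15,0,0,0,0,0,0.0]]'
python3 - <<'E'
from lever import *
f=grab_frame("side");crop("side","s31",120,330,400,480,2.8,f)
f=grab_frame("top");crop("top","t31",360,140,500,330,4,f)
go((.64,-.02,.17,-.147))
E
```

```text
t: 33.28
eef_pos: [0.3883, 0.4212, 0.0089]
ee_rot: [2.917, 1.567, 1.302]
force: [-0.1, 0.2, -4.2]
width: 0.0195
t: 34.28
eef_pos: [0.3894, 0.4227, 0.1632]
ee_rot: [2.745, 1.559, 1.131]
force: [-0.1, 0.0, -2.3]
width: 0.0297
t 34.4 now [0.3878 0.4205 0.1588] phi -1.615 F [-0.4  0.  -1.3] w 0.0211 q [ 1.17  0.24 -0.32 -0.   -1.01  0.36]
[-0.0130,0.2714,0.4288,-1.468,-0.003,-0.004, ]  rows 8.1
```

View pics/s31.png

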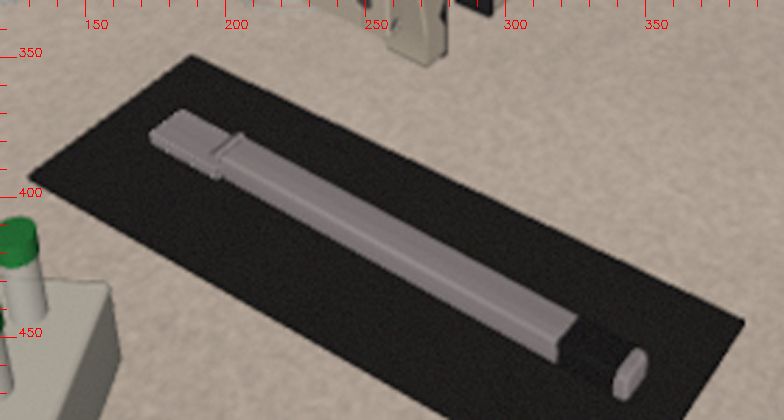

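View pics/t31.png

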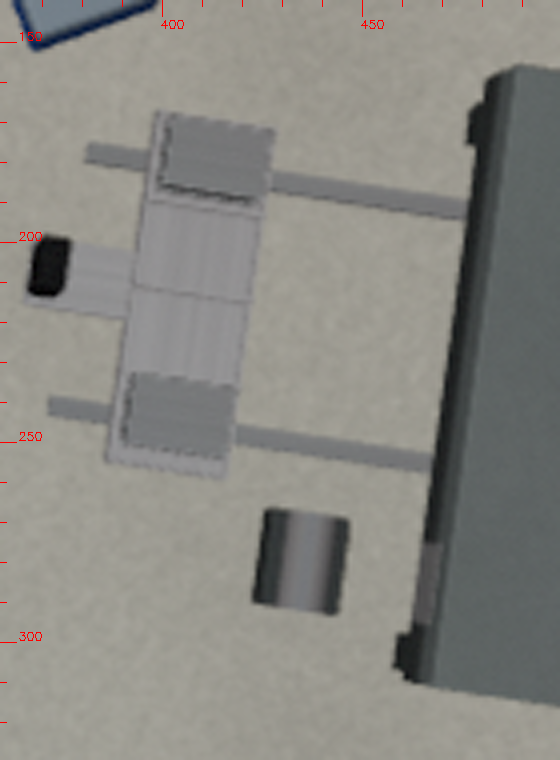

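```bash
python3 -m crank '[[0,0.04,0.05,-0.18,0,0,0],[0,0.08,0.1,-0.36,0,0,0],[0,0.12,0.15,-0.54,0,0,0],[0,0.16,0.2,-0.72,0,0,0],[0,0.2,0.25,-0.9,0,0,0],[0,0.24,0.31,-1.08,0,0,0],[0,0.268,0.37,-1.26,0,0,0],[0,0.268,0.41,-1.4,0,0,0],[0,0.268,0.41,-1.468,0,0,0]]' 20
python3 - <<'E'
from lever import *
go((.636,-.012,.10,-.147),(.636,-.012,.04,-.147))
E
```

```text
t: 35.5
eef_pos: [0.637, -0.0041, 0.1548]
ee_rot: [2.671, 1.567, 2.526]
force: [-0.2, 0.3, 0.4]
width: 0.0006
t 35.5 now [ 0.637  -0.0041  0.1548] phi -0.145 F [-0.2  0.3  0.4] w 0.0006 q [ 0.3   0.35 -0.17 -0.   -1.05  2.7 ]
[0.0548,-0.0081,0.0003,0.002,-0.003,-0.002, ]  rows 0.9
[0.1148,-0.0082,0.0005,0.002,-0.003,-0.002, ]  rows 1.0
```

```bash
python3 -m crank '[[0,0,0,0.18,0,0,0],[0,0,0,0.36,0,0,0],[0,0,0,0.54,0,0,0],[0,0,0,0.72,0,0,0],[0,0,0,0.9,0,0,0],[0,0,0,1.08,0,0,0],[0,0,0,1.26,0,0,0],[0,0,0,1.44,0,0,0],[0,0,0,1.62,0,0,0],[0,0,0,1.62,0,0,0]]'
python3 -m crank '[[0,0,0,0.18,0,0,0],[0,0,0,0.36,0,0,0],[0,0,0,0.54,0,0,0],[0,0,0,0.72,0,0,0],[0,0,0,0.9,0,0,0],[0,0,0,1.08,0,0,0],[0,0,0,1.26,0,0,0],[0,0,0,1.44,0,0,0],[0,0,0,1.52,0,0,0],[0,0,0,1.52,0,0,0]]'
python3 - <<'E'
from lever import *
go((.636,-.012,.10,-.147),(.636,-.012,.04,-.147))
E
```

```text
t: 36.75
eef_pos: [0.6368, -0.0012, 0.1554]
ee_rot: [-2.207, 1.567, 2.31]
force: [-0.9, 1.0, -0.3]
width: 0.0006
t: 38.0
eef_pos: [0.6372, -0.0011, 0.1562]
ee_rot: [-1.134, 1.568, 1.866]
force: [-0.8, -0.5, 0.9]
width: 0.0005
t 38.0 now [ 0.6372 -0.0011  0.1562] phi 3.001 F [-0.8 -0.5  0.9] w 0.0005 q [ 0.3   0.35 -0.17 -0.   -1.05 -0.44]
[0.0562,0.0111,-0.0004,0.006,0.001,0.003, ]  rows 0.9
[0.1162,0.0113,-0.0005,0.006,0.001,0.003, ]  rows 1.0
```

```bash
python3 -m crank '[[0.05,0,0,0.006,0,0.003,0],[0.1,0,0,0.006,0,0.003,0],[0.116,0,0,0.006,0,0.003,0],[0.116,0.01,0,0.006,0,0.003,0],[0.116,0.01,0,0.006,0,0.003,0]]'
python3 - <<'E'
from lever import *
s,p,r=cur();k=np.array([.6177,-.1345]);print("local",(p[:2]-k)@YB,(p[:2]-k)@[YB[1],-YB[0]], p.round(4),s["force"].round(1),phi_of(r))
go((*(k+YB*.1035),.042,2.995),(*(k+YB*(.1035-.18)),.042,2.995))
f=grab_frame("side");crop("side","s32",250,120,450,270,4,f)
E
```

```text
t: 38.62
eef_pos: [0.6374, -0.0112, 0.043]
ee_rot: [-2.838, 1.568, 0.153]
force: [0.1, 0.0, 0.6]
width: 0.0004
local 0.12489481103302835 0.0013949474378631465 [ 0.6374 -0.0112  0.043 ] [0.1 0.  0.6] 2.990885373174492
t 38.6 now [ 0.6374 -0.0112  0.043 ] phi 2.991 F [0.1 0.  0.6] w 0.0004 q [ 0.29  0.46 -0.29  0.   -0.82 -0.44]
[0.0010,0.0214,0.0013,-0.004,-0.003,0.001, ]  rows 0.3
[0.0009,0.2014,0.0008,-0.004,-0.003,0.001, ]  rows 2.9
```

View pics/s32.png

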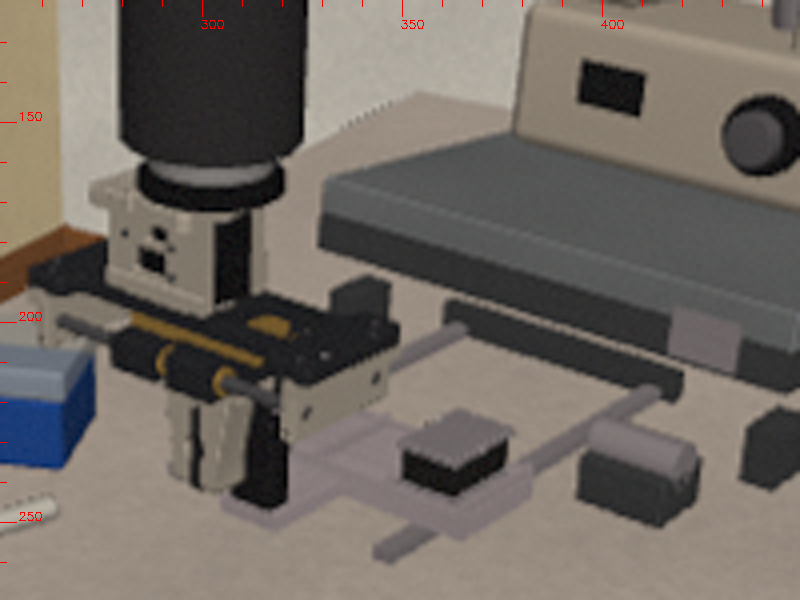

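```bash
python3 -m crank '[[0,0.015,0.001,-0.004,0,0,0],[0,0.035,0.001,-0.004,0,0,0],[0,0.055,0.001,-0.004,0,0,0],[0,0.075,0.001,-0.004,0,0,0],[0,0.095,0.001,-0.004,0,0,0],[0,0.115,0.001,-0.004,0,0,0],[0,0.13,0.001,-0.004,0,0,0],[0,0.13,0.001,-0.004,0,0,0]]'
python3 - <<'E'
from lever import *
s,p,r=cur();k=np.array([.6177,-.1345]);print("local",(p[:2]-k)@YB,(p[:2]-k)@[YB[1],-YB[0]], p.round(4),s["force"].round(1),phi_of(r))
f=grab_frame("side");crop("side","s33",250,120,450,270,4,f)
E
```

```text
t: 39.67
eef_pos: [0.6141, -0.1405, 0.0405]
ee_rot: [0.187, 1.568, -3.104]
force: [-0.8, -0.6, -0.1]
width: 0.0008
local -0.006433476565872009 -0.002659285738019643 [ 0.6141 -0.1405  0.0405] [-0.8 -0.6 -0.1] 2.9923726103606128
```

View pics/s33.png

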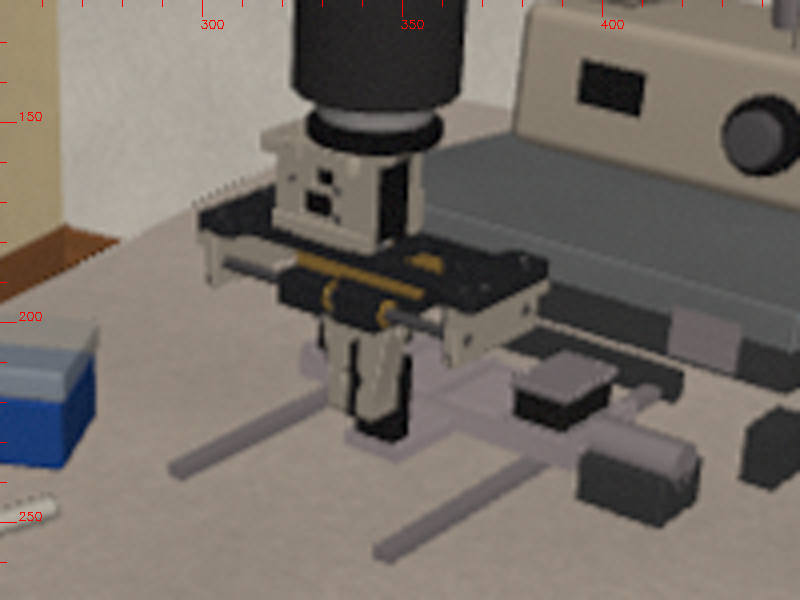

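```bash
python3 -m crank '[[0,0.015,0,0,0,0,0],[0,0.03,0,0,0,0,0],[0,0.045,0,0,0,0,0],[0,0.058,0,0,0,0,0],[0,0.065,0,0,0,0,0],[0,0.065,0,0,0,0,0]]'
python3 - <<'E'
from lever import *
s,p,r=cur();k=np.array([.6177,-.1345]);print("local",(p[:2]-k)@YB,(p[:2]-k)@[YB[1],-YB[0]], p.round(4),s["force"].round(1),phi_of(r))
f=grab_frame("side");crop("side","s34",250,120,450,270,4,f)
E
```

```text
t: 40.48
eef_pos: [0.6061, -0.2037, 0.0412]
ee_rot: [-2.349, 1.57, 0.645]
force: [-0.5, 1.6, -0.1]
width: 0.0006
local -0.0701838472859047 -0.0012749220282959285 [ 0.6061 -0.2037  0.0412] [-0.5  1.6 -0.1] 2.9936646187956915
```

View pics/s34.png

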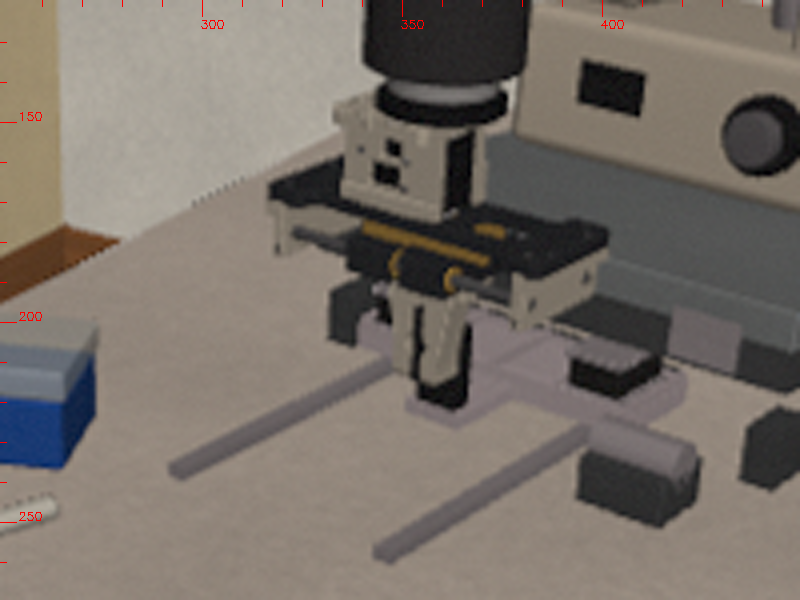

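```bash
python3 -m crank '[[0,0.005,0,0,0,0,0],[0,0.01,0,0,0,0,0],[0,0.013,0,0,0,0,0],[0,0.013,0,0,0,0,0]]'
python3 - <<'E'
from lever import *
s,p,r=cur();k=np.array([.6177,-.1345]);print("local",(p[:2]-k)@YB,(p[:2]-k)@[YB[1],-YB[0]], p.round(4),s["force"].round(1),phi_of(r))
E
```

```text
t: 41.02
eef_pos: [0.6063, -0.2044, 0.0415]
ee_rot: [-1.757, 1.559, 1.238]
force: [-1.6, 66.8, 13.3]
width: 0.0002
local -0.07078976722771882 -0.0010084493144939869 [ 0.6063 -0.2044  0.0415] [-1.6 66.8 13.3] 2.9957917087435244
```

```bash
python3 -m crank '[[0,-0.014,0,0,0,0,0],[0,-0.03,0,0,0,0,0],[-0.05,-0.07,0,0,0,0,0],[-0.11,-0.12,0,0,0,0,0],[-0.12,-0.2,0,0,0,0,0],[-0.12,-0.25,0,0,0,0,0],[-0.12,-0.25,0,0,0,0,0]]'
python3 - <<'E'
from lever import *
f=grab_frame("side");crop("side","s35",270,150,470,290,4,f)
f=grab_frame("top");crop("top","t35",360,140,500,330,4,f)
go()
E
```

```text
t: 41.9
eef_pos: [0.6419, 0.0338, 0.1621]
ee_rot: [-2.971, 1.568, 0.025]
force: [-0.2, -0.6, -0.4]
width: 0.0006
t 42.0 now [0.6414 0.0325 0.1613] phi 2.996 F [ 0.2 -1.1 -0.3] w 0.0003 q [ 0.35  0.35 -0.15  0.   -1.06 -0.5 ]
```

View pics/s35.png

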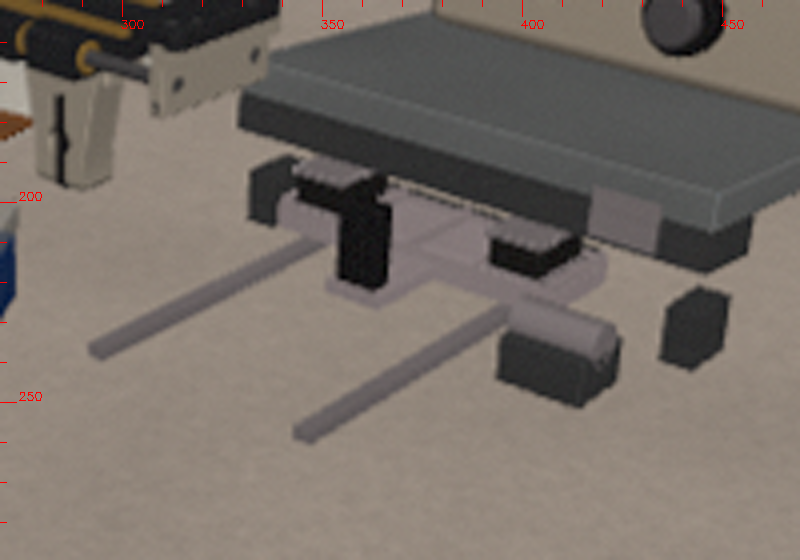

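View pics/t35.png

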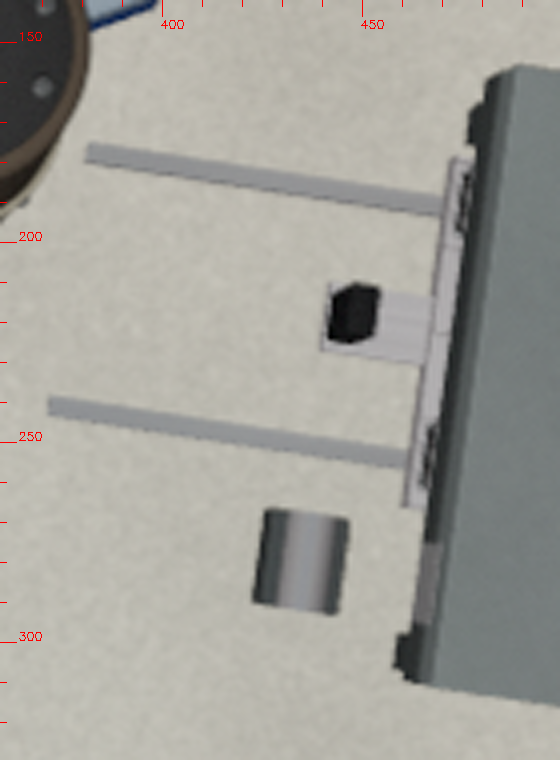

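Run:
```python
from fit import *
t=lambda P:t_(4,360,140,[P])[0]
a=onz(*T,t((49,266)),.071);b=onz(*T,t((354,313)),.071);print(np.linalg.norm(a-b),a,b)
# row outer front corners
a=onz(*T,t((155,110)),.026);b=onz(*T,t((452,157)),.026);print("TL corner travel",np.linalg.norm(a-b))
a=onz(*T,t((106,462)),.026);b=onz(*T,t((403,505)),.026);print("BL corner travel",np.linalg.norm(a-b))
s1=lambda P:t_(4,290,110,[P])[0]; s2=lambda P:t_(4,270,150,[P])[0]
a=onz(*S,s1((117,549)),.02);b=onz(*S,s2((365,290)),.02);print("post base side",np.linalg.norm(a-b))
```

```text
0.17147139136302791 [ 0.62968538 -0.04898414  0.071     ] [ 0.60463233 -0.21861545  0.071     ]
TL corner travel 0.17376961752245762
BL corner travel 0.17183151386282988
post base side 0.16646677172816363
```

Run:
```python
from fit import *
from lever import YB
s1=lambda P:t_(4,290,110,[P])[0]
k=np.array([.6177,-.1345]);X=np.array([YB[1],-YB[0]])
for P in((290,358),(510,440),(285,345),(522,410),(500,405)):
  print(P,[(round(float((onz(*S,s1(P),z)[:2]-k)@X),4),round(float((onz(*S,s1(P),z)[:2]-k)@YB),4)) for z in(0,.012,.022,.03)])
```

```text
(290, 358) [(0.0929, -0.2333), (0.0769, -0.2094), (0.0635, -0.1895), (0.0527, -0.1735)]
(510, 440) [(-0.0888, -0.219), (-0.101, -0.1954), (-0.1112, -0.1758), (-0.1194, -0.16)]
(285, 345) [(0.1091, -0.25), (0.0927, -0.2257), (0.079, -0.2055), (0.068, -0.1894)]
(522, 410) [(-0.0707, -0.2655), (-0.0834, -0.2409), (-0.0939, -0.2204), (-0.1023, -0.204)]
(500, 405) [(-0.0558, -0.2626), (-0.0688, -0.2381), (-0.0795, -0.2177), (-0.0882, -0.2014)]
```

Run:
```python
from plan import *
f=grab_frame("side");crop("side","s36",330,170,440,240,7.2,f)
```

```text
(no output)
```

View pics/s36.png

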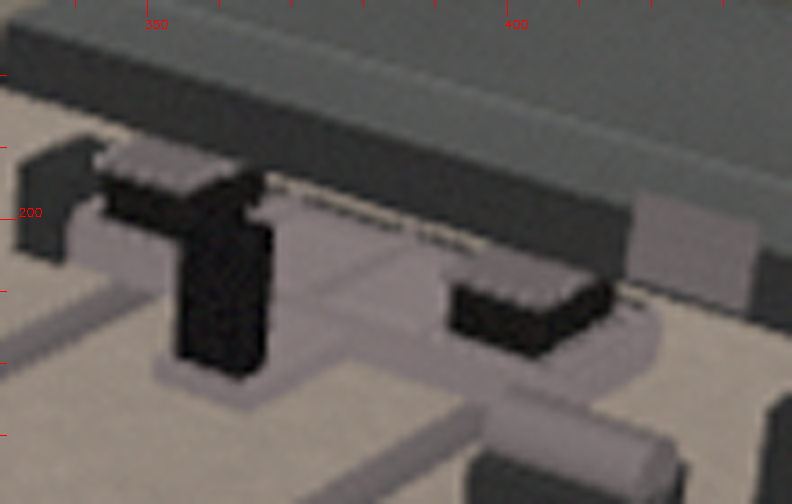

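Run:
```python
import cv2,numpy as np
a=cv2.imread("pics/s29.png") #x0 290,y0 110,s4
x0,y0,x1,y1=345,180,430,230
A=a[(y0-110)*4:(y1-110)*4,(x0-290)*4:(x1-290)*4]
b=cv2.imread("pics/s35.png") #270,150
B=b[(y0-150)*4:(y1-150)*4,(x0-270)*4:(x1-270)*4]
cv2.imwrite("pics/cmp.png",cv2.resize(np.vstack([A,B]),None,fx=1.45,fy=1.45))
```

```text
(no output)
```

View pics/cmp.png

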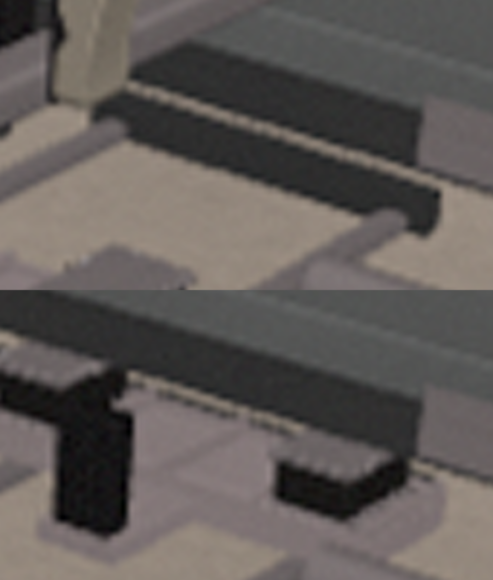

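Run:
```python
from lever import *
k=np.array([.6177,-.1345])
go((*(k+YB*-.03),.10,2.995),(*(k+YB*-.045),.058,2.995),(*(k+YB*-.067),.058,2.995))
```

```text
t 42.2 now [0.6407 0.0296 0.1609] phi 2.993 F [ 0.3 -0.8 -0.4] w 0.0004 q [ 0.35  0.35 -0.16  0.   -1.06 -0.5 ]
[0.0610,0.1957,-0.0017,-0.002,0.000,-0.000, ]  rows 3.3
[0.1030,0.2107,-0.0018,-0.002,0.000,-0.000, ]  rows 0.7
[0.1030,0.2327,-0.0018,-0.002,0.000,-0.000, ]  rows 0.4
```

```bash
python3 -m crank '[[0.02,0.06,-0.0018,-0.002,0,0,0],[0.04,0.12,-0.0018,-0.002,0,0,0],[0.061,0.18,-0.0018,-0.002,0,0,0],[0.08,0.1957,-0.0018,-0.002,0,0,0],[0.103,0.205,-0.0018,-0.002,0,0,0],[0.103,0.225,-0.0018,-0.002,0,0,0],[0.103,0.2327,-0.0018,-0.002,0,0,0],[0.103,0.2327,-0.0018,-0.002,0,0,0]]';  python3 -m crank '[[0,0.002,0,0,0,0,0],[0,0.004,0,0,0,0,0],[0,0.005,0,0,0,0,0],[0,0.005,0,0,0,0,0]]'
python3 - <<'E'
from lever import *
s,p,r=cur();k=np.array([.6177,-.1345]);print("local",(p[:2]-k)@YB,p.round(4),s["force"].round(1))
E
```

```text
t: 43.25
eef_pos: [0.6091, -0.2001, 0.0593]
ee_rot: [-3.03, 1.569, -0.035]
force: [-0.1, -0.1, 0.5]
width: 0.0004
t: 43.75
eef_pos: [0.608, -0.204, 0.0583]
ee_rot: [-2.612, 1.57, 0.384]
force: [0.7, 0.3, -0.4]
width: 0.0002
local -0.07013465053570897 [ 0.608  -0.204   0.0583] [ 0.7  0.3 -0.4]
```

```bash
python3 -m crank '[[0,0.001,0,0,0,0,0],[0,0.002,0,0,0,0,0],[0,0.003,0,0,0,0,0],[0,0.003,0,0,0,0,0]]'
python3 - <<'E'
from lever import *
s,p,r=cur();k=np.array([.6177,-.1345]);print("local",(p[:2]-k)@YB,p.round(4),s["force"].round(1))
E
```

```text
t: 44.25
eef_pos: [0.608, -0.2042, 0.0583]
ee_rot: [-1.817, 1.567, 1.18]
force: [-0.1, 16.3, 3.7]
width: 0.0004
local -0.07039033532029758 [ 0.608  -0.2042  0.0583] [-0.1 16.3  3.7]
```

```bash
python3 -m crank '[[0,-0.006,0,0,0,0,0],[-0.01,-0.03,0,0,0,0,0],[-0.06,-0.07,0,0,0,0,0],[-0.11,-0.12,0,0,0,0,0],[-0.12,-0.2,0,0,0,0,0],[-0.12,-0.26,0,0,0,0,0],[-0.12,-0.26,0,0,0,0,0]]'
python3 - <<'E'
from lever import *
f=grab_frame("top");crop("top","t37",440,165,490,275,7,f)
E
```

```text
t: 45.12
eef_pos: [0.6454, 0.0531, 0.1786]
ee_rot: [-2.81, 1.57, 0.189]
force: [-0.2, -0.2, -0.4]
width: 0.0002
```

View pics/t37.png

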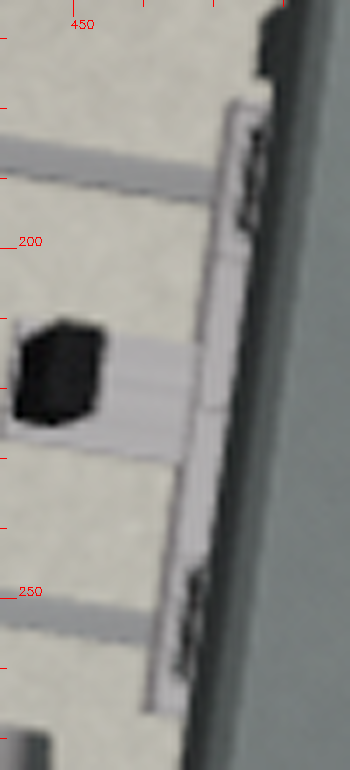

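Run:
```python
from lever import *
go((.575,-.20,.18,2.995),(.565,-.288,.18,2.995),(.565,-.288,.125,2.995))
```

```text
t 45.2 now [0.6457 0.0542 0.1784] phi 2.999 F [1.5 1.  0.5] w 0.0003 q [ 0.38  0.35 -0.12  0.   -1.1  -0.53]
[-0.0018,0.2617,0.0340,0.004,-0.001,0.000, ]  rows 4.2
[-0.0018,0.3502,0.0314,0.004,-0.001,0.000, ]  rows 1.4
[0.0532,0.3502,0.0315,0.004,-0.001,0.000, ]  rows 0.9
```

```bash
python3 -m crank '[[0,0.06,0.008,0,0,0,0],[0,0.12,0.016,0,0,0,0],[0,0.18,0.024,0,0,0,0],[0,0.24,0.032,0,0,0,0],[0,0.28,0.033,0,0,0,0],[0,0.32,0.032,0.004,0,0,0],[0,0.35,0.0315,0.004,0,0,0],[0,0.35,0.0315,0.004,0,0,0]]'
python3 - <<'E'
from lever import *
go((.565,-.288,.125,2.995))
f=grab_frame("side");crop("side","s38",290,40,490,240,3.6,f)
f=grab_frame("top");cv2.imwrite("pics/t38.png",f["pixels"][:,:,::-1])
E
```

```text
t: 46.18
eef_pos: [0.5619, -0.2942, 0.1775]
ee_rot: [0.161, 1.57, -3.134]
force: [0.2, 0.2, -0.1]
width: 0.0007
t 46.2 now [ 0.5619 -0.2942  0.1775] phi 2.989 F [ 0.2  0.2 -0.1] w 0.0007 q [-0.17  0.33 -0.15  0.   -1.09  0.02]
[0.0525,-0.0066,-0.0021,-0.006,0.001,-0.000, ]  rows 0.8
```

View pics/s38.png

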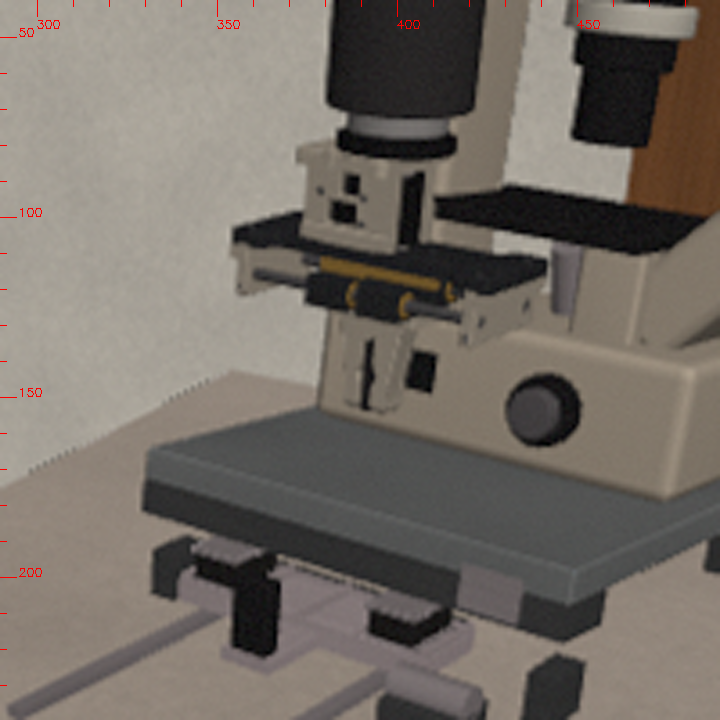

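View pics/t38.png

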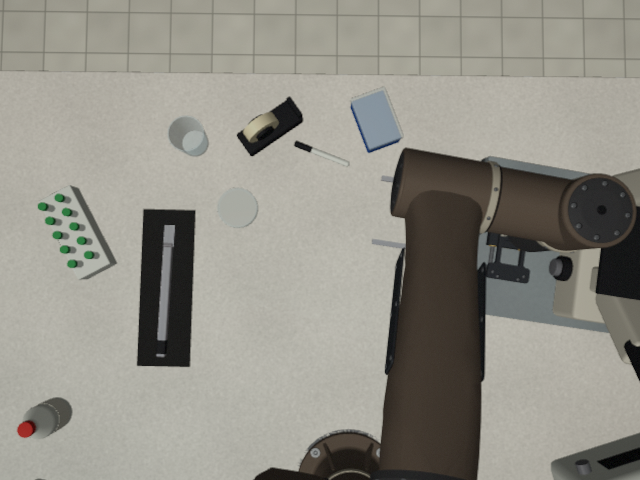

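```bash
python3 -m crank '[[0.03,-0.006,-0.002,-0.006,0,0,0],[0.052,-0.006,-0.002,-0.006,0,0,0],[0.052,-0.006,-0.002,-0.006,0,0,0]]'; python3 -m crank '[[0.004,0,0,0,0,0,0],[0.008,0,0,0,0,0,0],[0.012,0,0,0,0,0,0],[0.012,0,0,0,0,0,0]]'
python3 - <<'E'
from lever import *
go((.565,-.288,.105,2.995))
E
```

```text
t: 46.65
eef_pos: [0.565, -0.2848, 0.1245]
ee_rot: [-0.154, 1.567, 2.845]
force: [0.2, -0.1, -0.5]
width: 0.0004
t: 47.15
eef_pos: [0.5665, -0.2859, 0.1146]
ee_rot: [-2.965, 1.569, 0.033]
force: [0.3, 0.7, 1.8]
width: 0.0005
t 47.1 now [ 0.5665 -0.2859  0.1146] phi 2.998 F [0.3 0.7 1.8] w 0.0005 q [-0.16  0.38 -0.23 -0.   -0.96  0.02]
[0.0096,0.0022,0.0012,0.003,-0.001,0.000, ]  rows 0.2
```

Contact beginning at ~0.115; press in small steps.

```bash
python3 -m crank '[[0.002,0,0,0,0,0,0],[0.004,0,0,0,0,0,0],[0.006,0,0,0,0,0,0],[0.006,0,0,0,0,0,0]]';python3 -m crank '[[0.002,0,0,0,0,0,0],[0.004,0,0,0,0,0,0],[0.004,0,0,0,0,0,0]]'
```

```text
t: 47.65
eef_pos: [0.5667, -0.2855, 0.109]
ee_rot: [-2.767, 1.569, 0.231]
force: [0.2, 4.2, 5.8]
width: 0.0003
t: 48.02
eef_pos: [0.5668, -0.2855, 0.105]
ee_rot: [-2.81, 1.569, 0.189]
force: [-0.1, 5.0, 5.4]
width: 0.0005
```

```bash
python3 -m crank '[[0.001,0,0,0,0,0,0],[0.002,0,0,0,0,0,0],[0.002,0,0,0,0,0,0]]';python3 -m crank '[[0.001,0,0,0,0,0,0],[0.002,0,0,0,0,0,0],[0.002,0,0,0,0,0,0]]'
```

```text
t: 48.4
eef_pos: [0.5669, -0.2854, 0.1035]
ee_rot: [-2.808, 1.569, 0.191]
force: [-1.0, 7.2, 10.2]
width: 0.0002
t: 48.78
eef_pos: [0.5669, -0.2854, 0.1032]
ee_rot: [-3.034, 1.568, -0.034]
force: [-5.0, 9.8, 21.7]
width: 0.0003
```

```bash
python3 -m crank '[[-0.01,0,0,0,0,0,0],[-0.05,0,0,0,0,0,0],[-0.08,-0.03,0,0,0,0,0],[-0.08,-0.09,0,0,0,0,0],[-0.08,-0.15,0,0,0,0,0],[-0.08,-0.21,0,0,0,0,0],[-0.08,-0.27,0,0,0,0,0],[-0.08,-0.27,0,0,0,0,0]]'
python3 - <<'E'
from lever import *
f=grab_frame("side");crop("side","s39",330,150,480,250,5.3,f);cv2.imwrite("pics/s39f.png",f["pixels"][:,:,::-1])
f=grab_frame("top");cv2.imwrite("pics/t39.png",f["pixels"][:,:,::-1])
go()
E
```

```text
t: 49.78
eef_pos: [0.6051, -0.0153, 0.1801]
ee_rot: [-2.478, 1.57, 0.525]
force: [1.0, -0.3, 0.1]
width: 0.0006
t 49.9 now [ 0.6045 -0.0183  0.18  ] phi 3.000 F [-0.2 -1.1  0.4] w 0.0006 q [ 0.29  0.28 -0.21  0.   -1.08 -0.43]
```

View pics/s39.png

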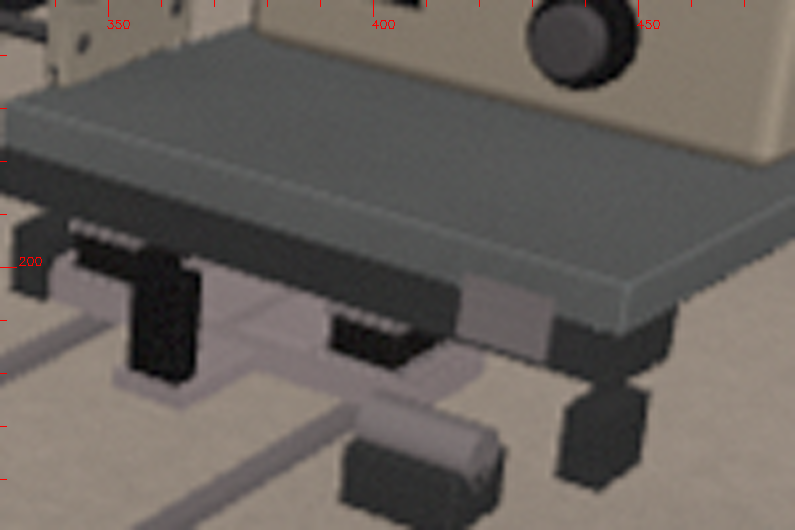

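View pics/s39f.png

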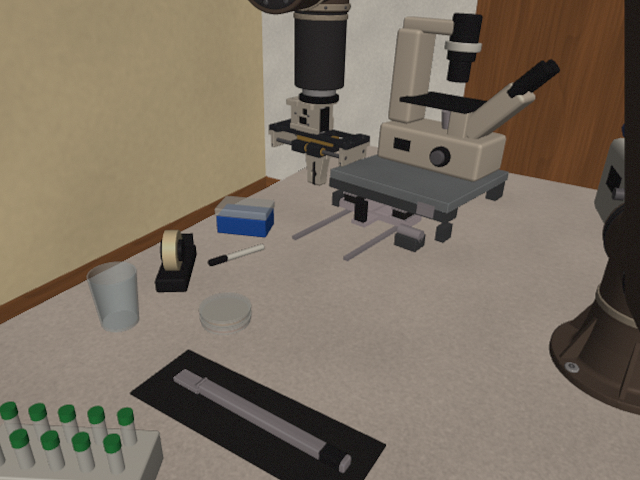

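View pics/t39.png

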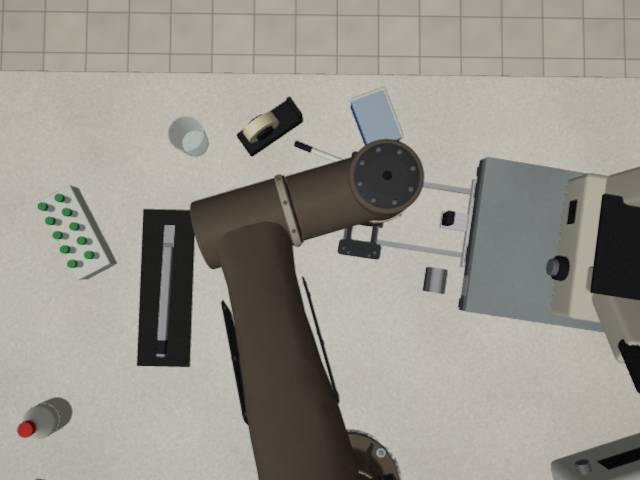

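Run:
```python
from station import *
print(job_done())
```

```text
the job is handed in; nothing more can be done
None
```

I ran the whole job in the order asked and handed it in at about 50 s of robot time. I couldn't fully confirm one point, which is whether the carrier reached its full 0.185 m of travel.

**What I did**
- **Pads:** only two pads were on the bench. They went into pockets 4 and 1.
- **Fulcrum:** I set the block about 59 mm out from the wear plate (55 mm was suggested), with the ridge parallel to the foot.
- **Levering:** the pry bar raised the front edge until the lip was at roughly 67 mm (the pads need 59 mm). The base stayed up once the bar came out.
- **Bar:** it went back on its mat before I pushed the carrier.
- **Carrier and base:** I pushed the carrier in while the base was up, then pressed the base down until it stopped.

**Last checks**
- **Base on the pads:** when pressed, the base stopped with its top at 0.103 m, about where it should rest on the pads. The last picture shows the foot on the pads.
- **Bench:** the bar lies on its mat, the dishes look unmoved, and there are no loose pads.

**What disagreed**
- **Carrier travel:** the pictures gave about 0.172 m of travel. Two separate pushes hit a hard stop at the same place, and the pads still sat centred in their pockets. The row also lined up with the middle of the foot, so I took it as fully home. That would mean it started about 13 mm in. However, my rough estimate of where the end stop stands left a gap of about 14 mm, so this isn't certain.
- **Push force:** the first push read 67 N at the wrist for a moment. That is under the 120 N wrist limit, and it was the fingertips pressing on the post, not the gripper body.

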